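# Pack the trap carrier for the field

## Robot

A 6-joint arm with a two-finger parallel gripper is mounted at the origin on the work surface. World frame = base frame: x ahead of the robot, y to its left, z up, the work surface at z = 0. Lengths are in m, angles in degrees, forces in N, time in s.
With the tool pointing down it reaches from about 0.2 to 0.875 m from the base axis. Payload 3.4 kg.
Tool frame: the origin (TCP) lies on the centre line of the jaws, within the pads' length; the fingertips stand 25 mm ahead of it and the grasp point (between the pads) lies 6 mm ahead of it; z points along the fingers, x is the direction in which the jaws open and shut, and the axes are right-handed (so a half turn about z gives the same grasp; the last joint's range is limited). The gripper opens to 94 mm and grips with 3 to 60 N. Pads are 16 mm wide; open, the fingers measure 119 mm over their backs; the gripper's body (75 mm by 177 mm) begins 78 mm behind the grasp point.
Start: joints at [-81.188, 15.808, 86.224, -0, 77.962, -6.933], TCP at [0.156, -0.553, 0.23] pointing down, gripper open.
Joint ranges: [-165.64, 165.64], [-43.16, 119.46], [12.63, 154.43], [-67.54, 247.53], [6.08, 155.33], [-154.97, 154.97]. Speed limits (degrees/s): [147.25, 147.25, 180, 180, 180, 180].

## Interface

Orientations are given as [roll, pitch, yaw] about the fixed x, y, z axes, in that order (R = Rz(yaw) Ry(pitch) Rx(roll)).
In Python, from station import bot, vision gives the robot as it stands.
- The arm moves only by the shell command python3 -m handwheel 'ROWS' [OPENING] [FORCE]. ROWS is JSON, a list of rows, each a list of 6 numbers: the shift along the world's x, y, z in m, then the turn, a rotation vector about the world's x, y, z in rad. A call has 1 to 12 rows; each row is the pose to reach, as a shift and turn from the pose measured when the call began; what a row does not reach only later rows make up. A row lasts 1/12 s, in which the tool goes at most 41.7 mm and 7.16 degrees, less where a joint would pass 70% of its speed; a pose out of reach is approached as far as the arm can. A call with a gripper value outside its range is refused whole. OPENING is the closure, from 0 (fully open) to 1 (shut), set as the call begins (- or left out, the last holds). The fingers move at their own pace and stop on an object; FORCE is the grip in N (left out, the last holds). Time passes only in rows, so rows that repeat a pose let the fingers close. It gives the time, the measured TCP pose, the force and the opening at its end, in the units of the state.
- bot.observe(): the state, without advancing time (a new reading comes with each control period).
- vision.read_camera(name): name is "scene" or "top"; returns a dict with "color" (480x640x3 uint8, blue, green, red), "fx", "fy", "cx", "cy" (pixels), "D" ([k1, k2, p1, p2, k3] as OpenCV has them; the pictures are not rectified), "camera_from_world" (4x4, takes a point from world to camera coordinates). Camera axes: x right, y down, z forward; pixel columns grow to the right and rows downward; lengths in m; the calibration is good to about 2 mm. A picture is of the moment at which its call begins. There is no depth.
- bot.job_done(): hands the job in, once; it reports no verdict.
The state is a dict: "time": time; "qpos": joint angles; "joint_vel": joint speeds; "joint_efforts": joint torques, N m; "eef_pos": TCP position; "orientation": TCP orientation; "contact_force": force on the tool from outside, world axes, zero at the start; "wrist_torque": the same for the moment, N m; "gripper_width": opening from 0.0 (shut) to 1.0 (fully open).
Only numpy, scipy, OpenCV 4.12 (cv2) and the standard library are available. Lean on these libraries where they do the work, as an engineer would, in place of code of your own. Each camera call takes 0.05 s, during which the arm holds its last target. There are 200 camera calls.

## Task

Pack the insect-trap kit: slide the carrier's gate fully open, stack every grey trap tray that is there on the carrier, each seated flat with its cut corners matching those of the carrier's step, and then slide the gate fully home again. Also free the bait bottle wedged in the small green bin and leave it standing upright, wholly on the black rubber mat. Do not knock over or push about the other things on the table.

Things in the scene. Friction and masses are not known exactly. Their poses are not given: they have to be found in the camera images.
- carrier: trap carrier, fixed: plywood board 120 mm wide, 12 thick, from -80 to +180 mm along its x. Origin at table level under the centre of the stacking place, where a plastic step 8 mm high (z 12 to 20 mm) is shaped like the step on each tray, its two cut corners at the -x end. The first tray seated has its underside at z = 12 mm; each further one is 20 mm higher
- gate (a joint): transport gate, an aluminium post with an arm on top, sliding along the carrier's x: 0 = closed end stop (arm over the end of the stack), 0.08 m = open end stop, away from the stack. About 2 N friction, stays where left. Starts partly closed, arm in the way of loading. Closed, the arm reaches to x = +30 mm, underside at z = 114 mm, 14 mm above a stack of four
- gate_grip (a point): centre of the black grip on top of the gate: 32 mm along the carrier's x, 16 mm along its y, 34 mm high (z 124 to 158 mm above the table; this point at 145 mm). At carrier x = 68 mm + gate value, y = 0
- tray1: grey plastic trap tray, yellow inlay, 110 (x) x 64 (y) mm, right side up; may be absent. Origin: centre of its underside. Hollow skirt open below (walls 4 mm, 20 mm to the shoulder), 8 mm step on top (98 x 52 mm) that enters the next tray's skirt with 2 mm play all round. Both corners at its -x end are cut 18 mm at 45 degrees: seats one way round only. 90 g; grip the long sides
- tray1_cut_end (a point): middle of that tray's cut-cornered (-x) end, at shoulder height (20 mm)
- tray2: grey plastic trap tray, yellow inlay, 110 (x) x 64 (y) mm, right side up; may be absent. Origin: centre of its underside. Hollow skirt open below (walls 4 mm, 20 mm to the shoulder), 8 mm step on top (98 x 52 mm) that enters the next tray's skirt with 2 mm play all round. Both corners at its -x end are cut 18 mm at 45 degrees: seats one way round only. 90 g; grip the long sides
- tray2_cut_end (a point): middle of that tray's cut-cornered (-x) end, at shoulder height (20 mm)
- tray3: grey plastic trap tray, yellow inlay, 110 (x) x 64 (y) mm, right side up; may be absent. Origin: centre of its underside. Hollow skirt open below (walls 4 mm, 20 mm to the shoulder), 8 mm step on top (98 x 52 mm) that enters the next tray's skirt with 2 mm play all round. Both corners at its -x end are cut 18 mm at 45 degrees: seats one way round only. 90 g; grip the long sides
- tray3_cut_end (a point): middle of that tray's cut-cornered (-x) end, at shoulder height (20 mm)
- tray4: grey plastic trap tray, yellow inlay, 110 (x) x 64 (y) mm, right side up; may be absent. Origin: centre of its underside. Hollow skirt open below (walls 4 mm, 20 mm to the shoulder), 8 mm step on top (98 x 52 mm) that enters the next tray's skirt with 2 mm play all round. Both corners at its -x end are cut 18 mm at 45 degrees: seats one way round only. 90 g; grip the long sides
- tray4_cut_end (a point): middle of that tray's cut-cornered (-x) end, at shoulder height (20 mm)
- bin: small green square bin, fixed, outside 110 x 110 mm, 65 mm high, walls and floor 5 mm; origin under its centre, x and y axes along its diagonals; the bottle leans towards +x
- bottle: square white bait bottle, body 44 x 44 x 125 mm, then a 34 mm cube grey cap (159 mm in all), about 180 g. Origin: centre of its underside, z towards the cap. Starts wedged in the bin: foot in a bottom corner, leaning 49 degrees over the opposite corner of the rim, roughly away from the robot, cap clear of the rim. Two side faces are upright: the cap can be pinched from above
- bottle_cap (a point): centre of the bottle's cap, 142 mm from its underside
- mat: flat black rubber mat, fixed, 110 x 110 x 5 mm; origin under its centre (its top is 5 mm higher)
- tape: bystander: cardboard tape ring, 80 mm across, 35 high, lying flat; origin at the centre of its underside
- jar: bystander: steel cup, 68 mm across, 70 high; origin at the centre of its underside
- water1: bystander: clear drinking bottle, 64 mm across, 190 high, standing; origin at the centre of its underside
- water2: bystander: second clear drinking bottle like the first; origin at the centre of its underside
- roll: bystander: yellow roll of sheet standing on end, 60 mm across, 75 high; origin at the centre of its underside
- block: bystander: wooden block 80 x 50 x 40; origin at the centre of its underside
Mind the look-alikes: they are no part of the job. What is shaped like the tray2 but purple is not meant. What is shaped like the tray4 but red is not meant.

How it is judged (in metres and radians):
On the way, in this order (a step that is already met when the one before it is completed fails the run):
1. the gate is slid to its open end stop (value of joint gate above 0.076 m), for 0.2 s.
2. every tray present is seated in the stack on the carrier, cut corners matching (horizontal distance between each of tray1, tray2, tray3, tray4 and carrier below 0.01 m and x of each of tray1_cut_end, tray2_cut_end, tray3_cut_end, tray4_cut_end in the frame of carrier below -0.04 m and angle between each of tray1, tray2, tray3, tray4's own z axis and vertical below 0.06 rad and (z of tray1 in the frame of carrier between 0.0085 and 0.0155 m or z of tray1 in the frame of carrier between 0.0285 and 0.0355 m or z of tray1 in the frame of carrier between 0.0485 and 0.0555 m or z of tray1 in the frame of carrier between 0.0685 and 0.0755 m) and (z of tray2 in the frame of carrier between 0.0085 and 0.0155 m or z of tray2 in the frame of carrier between 0.0285 and 0.0355 m or z of tray2 in the frame of carrier between 0.0485 and 0.0555 m or z of tray2 in the frame of carrier between 0.0685 and 0.0755 m) and (z of tray3 in the frame of carrier between 0.0085 and 0.0155 m or z of tray3 in the frame of carrier between 0.0285 and 0.0355 m or z of tray3 in the frame of carrier between 0.0485 and 0.0555 m or z of tray3 in the frame of carrier between 0.0685 and 0.0755 m) and (z of tray4 in the frame of carrier between 0.0085 and 0.0155 m or z of tray4 in the frame of carrier between 0.0285 and 0.0355 m or z of tray4 in the frame of carrier between 0.0485 and 0.0555 m or z of tray4 in the frame of carrier between 0.0685 and 0.0755 m)), for 0.3 s.
3. the gate is slid home to its closed end stop (value of joint gate below 0.004 m), for 0.2 s.
At the end, for the whole second after the job is handed in: every tray present seated in the stack (10 mm sideways, 3.5 mm in height, 0.06 rad tilt, cut ends matching the carrier), gate within 4 mm of closed, bottle upright (0.08 rad) on the mat, within 36 mm of its centre along each mat axis, all at rest (all of step 2 and angle between bottle's own z axis and vertical below 0.08 rad and x of bottle in the frame of mat between -0.036 and 0.036 m and y of bottle in the frame of mat between -0.036 and 0.036 m and z of bottle in the frame of mat between 0.001 and 0.009 m and value of joint gate below 0.004 m and linear speed of each of tray1, tray2, tray3, tray4, bottle below 0.02 m/s); the robot touches nothing.
It fails at once if a bystander is pushed more than 6 cm (distance of any of tape, jar, water1, water2, roll, block from where it was at the start of the episode above 0.06 m).
It fails at once if a bystander is knocked over (angle between any of tape, jar, water1, water2, roll, block's own z axis and vertical above 0.7 rad).
Of tray1, tray2, tray3, tray4 only 3 to 4 are there at a start; the rules pass over those that are not, and their reading is None.
At some moment in a run one of tray1, tray2, tray3, tray4 may be knocked a few centimetres aside while the robot is not near it.
It also fails if it takes over 210 s, if anything falls off the work surface, if the arm or the gripper's body presses on something with over 40 N, if the wrist force passes 120 N, or if a joint passes its speed limit or range.

## Working session

There is one attempt and no reset: what is moved stays moved. The work goes in short steps, Python scripts to look and compute and a shell command to move; the robot and the scene stay as the last step left them, time stands still between calls to the robot, and variables do not carry over. Pictures are saved under pics/ and viewed, about 12 in all and at most 16, crops included, and the job is handed in when it is done.

```bash
ls; mkdir -p pics; python3 - <<'E'
from station import bot,vision
import cv2,numpy as np
for n in("scene","top"):
    c=vision.read_camera(n); cv2.imwrite(f"pics/{n}0.png",c["color"])
    T=c["camera_from_world"]; print(n,c["fx"],c["fy"],c["cx"],c["cy"],c["D"]); print(np.round(T,4).tolist(), -T[:3,:3].T@T[:3,3])
print(bot.observe())
E
```

```text
pics
scene 545.6476314662665 545.6476314662665 311.4793737181955 242.77270697506304 [-0.10044316  0.          0.          0.          0.        ]
[[-0.7193, 0.6947, 0.0012, 0.3874], [0.5477, 0.5682, -0.6141, -0.2147], [-0.4273, -0.4411, -0.7892, 1.8337], [0.0, 0.0, 0.0, 1.0]] [1.17981805 0.66164899 1.31486554]
top 434.66773671054824 434.66773671054824 324.3316309369285 240.70389611293913 [-0.04867386  0.          0.          0.          0.        ]
[[0.018, -0.9997, -0.0141, 0.0029], [-0.991, -0.016, -0.133, 0.536], [0.1328, 0.0164, -0.991, 1.1715], [0.0, 0.0, 0.0, 1.0]] [ 0.37557081 -0.00778699  1.23230654]
{'time': 0.1, 'qpos': array([-8.11885154e+01,  1.58429108e+01,  8.62864015e+01, -1.42192931e-03,
        7.79627018e+01, -6.93352614e+00]), 'joint_vel': array([-0.07547911, -0.12071856, -0.21787174, -0.05144573,  0.02361223,
       -0.06273055]), 'joint_efforts': array([ 1.58037750e-03, -4.05457163e+01, -2.37779438e+01,  7.04804272e-02,
        2.99232092e-02, -4.69669897e-05]), 'eef_pos': array([ 0.15593755, -0.55296922,  0.22971293]), 'orientation': array([-1.79990272e+02,  9.15089366e-02, -7.42546838e+01]), 'contact_force': array([-0.44934122, -0.25268077,  0.04265068]), 'wrist_torque': array([0.04237431, 0.06125819, 0.01249185]), 'gripper_width': 1.000474031555109}
```

View pics/top0.png

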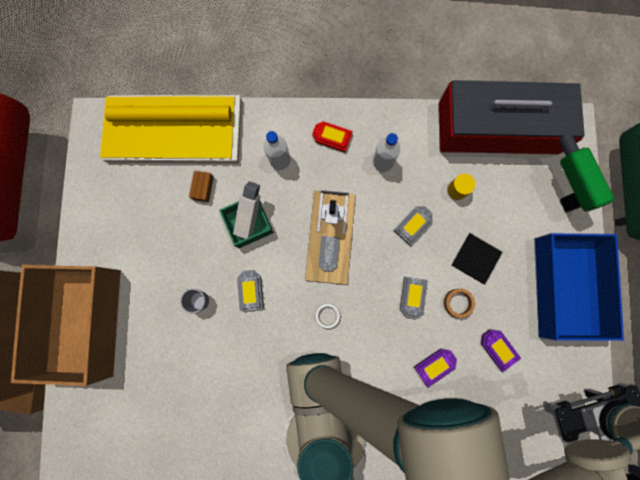

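View pics/scene0.png

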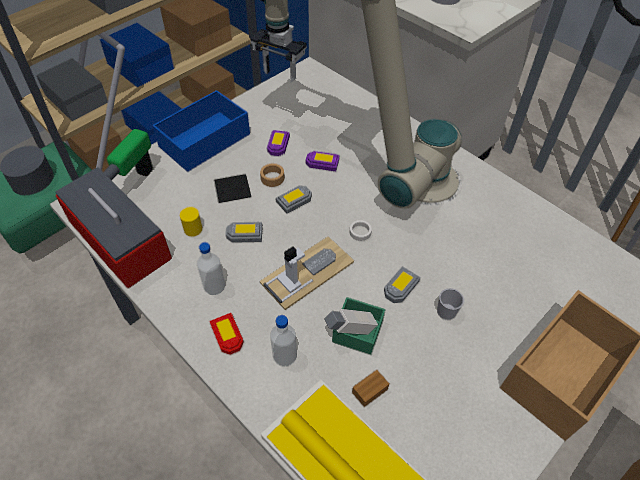

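Top view: three grey trays at (250,291), (414,225) and (414,297). The purple ones at (436,367) and (500,350) and the red one at (332,136) are look-alikes. The carrier is at (330,237), the bottle in the bin at (247,215), the mat at (477,258). I'll confirm with an enlarged crop and measure at the same time.

```bash
cat > h.py <<'E'
import cv2,numpy as np
from station import bot,vision
class Cam:
    def __init__(s,n):
        s.n=n; c=vision.read_camera(n); s.img=c["color"]; s.K=np.array([[c["fx"],0,c["cx"]],[0,c["fy"],c["cy"]],[0,0,1]]); s.D=np.array(c["D"]); s.T=np.array(c["camera_from_world"]); s.hsv=cv2.cvtColor(s.img,cv2.COLOR_BGR2HSV)
        s.C=-s.T[:3,:3].T@s.T[:3,3]
    def ray(s,uv):
        p=cv2.undistortPoints(np.array(uv,float).reshape(-1,1,2),s.K,s.D).reshape(-1,2)
        return np.c_[p,np.ones(len(p))]@s.T[:3,:3]
    def plane(s,uv,z):
        d=s.ray(uv); return s.C+d*((z-s.C[2])/d[:,2])[:,None]
    def px(s,P):
        return cv2.projectPoints(np.array(P,float).reshape(-1,1,3),cv2.Rodrigues(s.T[:3,:3])[0],s.T[:3,3],s.K,s.D)[0].reshape(-1,2)
def tri(a,ua,b,ub):
    A=[];r=[]
    for c,u in((a,ua),(b,ub)):
        d=c.ray(u)[0]; d/=np.linalg.norm(d); M=np.eye(3)-np.outer(d,d); A.append(M); r.append(M@c.C)
    P=np.linalg.lstsq(np.vstack(A),np.hstack(r),rcond=None)[0]
    return P,[np.round(c.px(P)[0]-u,1).tolist() for c,u in((a,ua),(b,ub))]
def blobs(mask,amin,amax):
    n,l,st,ce=cv2.connectedComponentsWithStats(mask.astype(np.uint8))
    return [(ce[i],st[i,4],l==i) for i in range(1,n) if amin<st[i,4]<amax]
def crop(c,x0,y0,x1,y1,k): return cv2.resize(c.img[y0:y1,x0:x1],None,fx=k,fy=k,interpolation=cv2.INTER_CUBIC)
E
python3 - <<'E'
from h import *
t=Cam("top");s=Cam("scene")
for c in(t,s):
    m=cv2.inRange(c.hsv,(20,120,120),(35,255,255))>0
    for ce,a,_ in blobs(m,60,700): print(c.n,np.round(ce,1),a, np.round(c.plane(ce,.028),4)[0])
    m=cv2.inRange(c.hsv,(0,0,0),(180,120,45))>0
    for ce,a,l in blobs(m,400,3000):
        k=cv2.findContours(l.astype(np.uint8),0,1)[0][0]; print(c.n,'dark',np.round(ce,1),a,np.round(c.plane(ce,.005),4)[0],cv2.minAreaRect(np.float32(c.plane(k.reshape(-1,2),.005)[:,:2]*1000)))
    g=cv2.inRange(c.hsv,(60,80,20),(90,255,200))>0
    for ce,a,_ in blobs(g,150,3000): print(c.n,'green',np.round(ce,1),a)
cr=[crop(t,300,185,365,290,4),crop(t,385,200,440,320,4)[:420],crop(t,210,175,280,280,4)[:420],]
tw=cv2.hconcat([x[:420] for x in cr]); cv2.imwrite("pics/c1.png",tw)
s1=crop(s,250,225,360,310,4);s2=crop(s,320,295,390,355,4);s2=cv2.copyMakeBorder(s2,0,s1.shape[0]-s2.shape[0],0,0,0);cv2.imwrite("pics/c2.png",cv2.hconcat([s1,s2]))
E
```

```text
top [332.9 133.9] 224 [ 0.8496 -0.0071  0.028 ]
top [464.2 183.6] 367 [ 0.7074 -0.3836  0.028 ]
top [414.3 223.8] 268 [ 0.5888 -0.2397  0.028 ]
top [248.6 291.8] 276 [0.3909 0.2189 0.028 ]
top [414.4 295.2] 281 [ 0.3897 -0.2382  0.028 ]
top [502.4 350.5] 258 [ 0.2435 -0.4774  0.028 ]
top [436.2 367.8] 266 [ 0.1956 -0.2962  0.028 ]
top dark [476.6 258.4] 1343 [ 0.4964 -0.4202  0.005 ] ((496.5998840332031, -419.98590087890625), (104.92863464355469, 105.2908935546875), 59.89569091796875)
top dark [593.9 412.8] 1742 [ 0.0737 -0.7388  0.005 ] ((61.64363098144531, -760.8658447265625), (143.09173583984375, 250.6580352783203), 15.728972434997559)
top green [631.3 178.4] 1786
top green [586.4 179.4] 1968
top green [245.7 224.9] 864
top green [446.1 414.4] 919
top green [332.8 451. ] 221
top green [321.7 464.8] 452
scene [277.5 138.2] 106 [ 0.2444 -0.4774  0.028 ]
scene [323.6 157.1] 112 [ 0.1957 -0.2956  0.028 ]
scene [293.1 195.2] 145 [ 0.3911 -0.2378  0.028 ]
scene [188.8 214.1] 230 [ 0.6807 -0.406   0.028 ]
scene [244.8 228.1] 175 [ 0.5902 -0.2401  0.028 ]
scene [402.1 280.7] 208 [0.3925 0
[... 383 characters left out ...]
101.6] 512 [ 0.8135 -1.3942  0.005 ] ((804.3721923828125, -1446.347900390625), (760.0447998046875, 28.893356323242188), 79.77499389648438)
scene dark [ 33.9 178.8] 716 [ 0.9664 -0.9373  0.005 ] ((967.1643676757812, -950.6376342773438), (159.5865478515625, 152.91368103027344), 85.40538787841797)
scene dark [232.3 188. ] 721 [ 0.4999 -0.4175  0.005 ] ((499.1624450683594, -418.1424255371094), (106.93111419677734, 105.4981460571289), 60.27241516113281)
scene dark [119.2 297.5] 506 [ 1.0036 -0.309   0.005 ] ((994.3104858398438, -343.6781005859375), (267.5762634277344, 35.81281280517578), 80.86829376220703)
scene green [129.8 150.8] 1141
scene green [ 77.1 162.1] 316
scene green [359.9 327.7] 1115
```

View pics/c1.png

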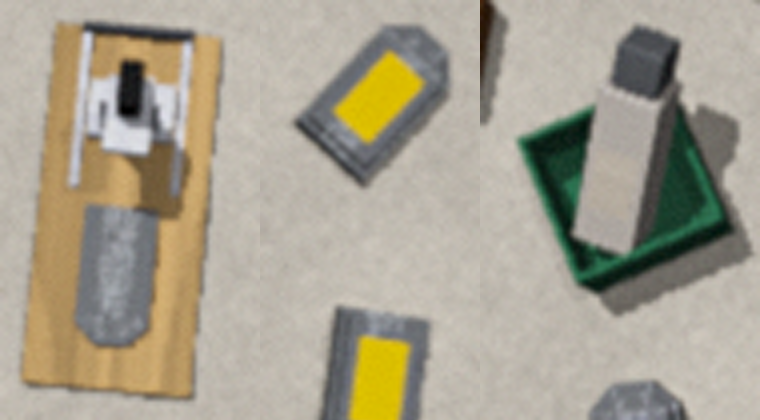

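View pics/c2.png

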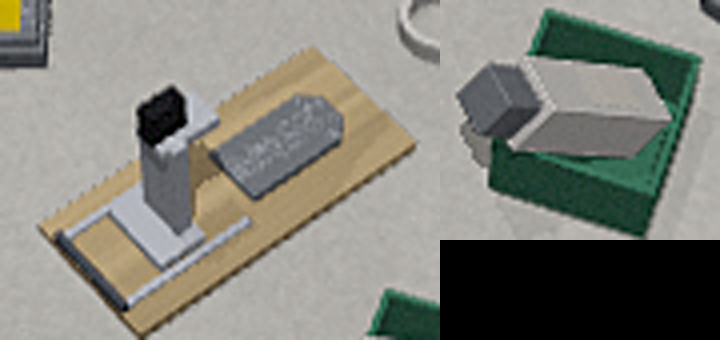

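```bash
python3 - <<'E'
from h import *
t=Cam("top");s=Cam("scene")
Y={}
for c in(t,s):
    m=cv2.inRange(c.hsv,(20,120,120),(35,255,255))
    Y[c.n]=[(ce,l) for ce,a,l in blobs(m>0,100,300)]
def rect(c,l,z,hull=False):
    k=np.vstack([q.reshape(-1,2) for q in cv2.findContours(l.astype(np.uint8),0,1)[0]])
    return cv2.minAreaRect(np.float32(c.plane(k,z)[:,:2]*1000))
for nm,xy in dict(A=(.59,-.24),B=(.39,-.238),C=(.391,.219)).items():
    e=[min(Y[c.n],key=lambda b:np.linalg.norm(c.plane(b[0],.028)[0,:2]-xy)) for c in(t,s)]
    print(nm,tri(t,e[0][0],s,e[1][0]),[np.round(np.hstack(rect(c,b[1],.028)),1) for c,b in zip((t,s),e)])
    for c,b in zip((t,s),e):
        g=(c.hsv[...,1]<60)&(c.hsv[...,2]<150); u,v=b[0].astype(int); w=np.zeros_like(g); w[v-26:v+27,u-26:u+27]=1
        g=(g&w)|b[1]; q=max(blobs(g,50,3000),key=lambda x:x[1]); print('   hull',c.n,np.round(np.hstack(rect(c,q[2],.014)),1),np.round(c.plane(q[0],.02)[0],4))
for c,(x0,y0,x1,y1) in((t,(295,180,365,295)),(s,(250,225,362,312))):
    w=np.zeros((480,640),bool);w[y0:y1,x0:x1]=1
    wood=(cv2.inRange(c.hsv,(8,70,60),(25,255,255))>0)&w
    q=max(blobs(wood,200,9000),key=lambda x:x[1]); print(c.n,'board',np.round(np.hstack(rect(c,wood,.012)),1))
    bl=(c.hsv[...,2]<40)&w; print('grip',[(np.round(b[0],1),b[1]) for b in blobs(bl,10,900)])
    g=(c.hsv[...,1]<60)&w&(c.hsv[...,2]<170)
    for ce,a,l in blobs(g,200,3000): print('grey',np.round(ce,1),a,np.round(np.hstack(rect(c,l,.02)),1))
    c.g=g
# bin and cap
for c,(x0,y0,x1,y1) in((t,(215,175,278,250)),(s,(320,295,390,355))):
    w=np.zeros((480,640),bool);w[y0:y1,x0:x1]=1
    gr=(cv2.inRange(c.hsv,(60,80,20),(90,255,200))>0)&w; print('bin',c.n,np.round(np.hstack(rect(c,gr,.065)),1))
    cap=(c.hsv[...,1]<90)&(c.hsv[...,2]<110)&w&~gr; print('cap',[(np.round(b[0],1),b[1],cv2.boundingRect(b[2].astype(np.uint8))) for b in blobs(cap,60,900)])
E
```

```text
A (array([ 0.58936837, -0.24044074,  0.02670921]), [[0.2, -0.1], [0.2, 0.0]]) [array([ 589.1, -239.6,   35.6,   59.2,   45.6]), array([ 590.1, -240.4,   31.7,   58.9,   46. ])]
   hull top [ 589.7 -244.6   69.9  116.9   45.7] [ 0.5869 -0.241   0.02  ]
   hull scene [ 596.  -240.6   79.1  113.5   46. ] [ 0.5984 -0.2346  0.02  ]
B (array([ 0.39005613, -0.23852104,  0.02660902]), [[0.1, -0.1], [0.1, 0.0]]) [array([ 389.9, -238.3,   35.5,   59.8,   82.1]), array([ 391.8, -238.2,   33.8,   58.7,   82.8])]
   hull top [ 382.  -235.2   69.3  113.8   82.5] [ 0.3829 -0.2346  0.02  ]
   hull scene [ 386.8 -234.5   79.3  120.8   82.3] [ 0.3947 -0.2298  0.02  ]
C (array([0.39109018, 0.21912081, 0.02615651]), [[0.1, -0.0], [0.1, 0.0]]) [array([391.1, 219. ,  59.5,  34.9,   6.8]), array([392.1, 219.6,  58.8,  34.2,   7. ])]
   hull top [394.6 216.5 115.3  72.4   7.2] [0.3916 0.2153 0.02  ]
   hull scene [400.1 221.9 123.4  70.5   6.7] [0.4027 0.2246 0.02  ]
top board [550.5  -3.8 119.4 259.5  85.6]
grip [(array([332.2, 207.2]), np.int32(56))]
grey [328.5 252.9] 611 [ 5.02e+02 -1.00e-01  5.17e+01  9.79e+01  8.54e+01]
scene board [549.2 -82.3 285.7 261.   85.7]
grip [(array([290.1, 253.9]), np.int32(114))]
grey [291.6 265.7] 333 [569.7 -40.6 133.1  59.2  47.8]
grey [319.7 260.4] 490 [505.1   1.8  56.  101.   86.8]
bin top [583.2 227.9 117.9 110.7  25.2]
cap [(array([255.3, 211.5]), np.int32(613), (234, 182, 41, 68))]
bin scene [603.3 241.3 140.  111.1  25.5]
cap [(array([334.3, 320.4]), np.int32(256), (324, 311, 21, 20))]
```

```bash
python3 - <<'E'
from h import *
t=Cam("top");s=Cam("scene")
P=tri(t,(332.2,207.2),s,(290.1,253.9)); print('grip',P)
y=np.radians(-4.45); u=np.array([np.cos(y),np.sin(y)]); print('gate', (P[0][:2]-(.501,0))@u-.068,(P[0][:2]-(.501,0))@[-u[1],u[0]])
# profiles along tray long axis (d toward cut end), relative to yellow centre
for nm,(x,yy,a) in dict(A=(.5894,-.2404,-44.2),B=(.390,-.2385,180-7.6),C=(.391,.219,6.9)).items():
    d=np.array([np.cos(np.radians(a)),np.sin(np.radians(a))]); n=np.array([-d[1],d[0]])
    for c in(t,):
        for nmx,e,f,L,W in(('len',d,n,80,12),('wid',n,d,50,25)):
            r=np.arange(-L,L+1,1.); g=np.array([[np.r_[(x,yy)+e*i/1e3+f*j/1e3,.02] for i in r] for j in range(-W,W+1,2)])
            p=c.px(g.reshape(-1,3)).reshape(*g.shape[:2],2).astype(np.float32)
            v=cv2.remap(cv2.cvtColor(c.img,cv2.COLOR_BGR2GRAY),p[...,0],p[...,1],cv2.INTER_LINEAR).mean(0)
            print(nm,nmx,' '.join(f'{int(i)}:{int(q)}' for i,q in zip(r[::2],v[::2]) if abs(i)>(34 if nmx=='len' else 16) and abs(i)<76))
E
```

```text
grip (array([ 0.60973087, -0.0086995 ,  0.13728785]), [[0.2, -0.1], [0.2, 0.0]])
gate 0.04107808260732433 -0.00023694972847707182
A len -74:183 -72:183 -70:184 -68:184 -66:185 -64:185 -62:185 -60:180 -58:167 -56:141 -54:102 -52:76 -50:87 -48:110 -46:113 -44:102 -42:106 -40:123 -38:136 -36:136 36:134 38:131 40:129 42:124 44:118 46:116 48:116 50:115 52:113 54:111 56:115 58:129 60:152 62:172 64:182 66:184 68:184 70:183 72:182 74:181
A wid -50:182 -48:182 -46:183 -44:184 -42:183 -40:176 -38:157 -36:132 -34:113 -32:105 -30:99 -28:94 -26:94 -24:100 -22:107 -20:120 -18:140 18:140 20:120 22:109 24:105 26:105 28:108 30:122 32:145 34:168 36:182 38:188 40:188 42:187 44:187 46:187 48:187 50:188
B len -74:192 -72:192 -70:192 -68:192 -66:193 -64:193 -62:192 -60:190 -58:190 -56:190 -54:190 -52:189 -50:181 -48:165 -46:151 -44:140 -42:136 -40:134 -38:132 -36:128 36:133 38:131 40:130 42:124 44:120 46:119 48:122 50:120 52:113 54:102 56:95 58:100 60:105 62:109 64:128 66:158 68:179 70:185 72:185 74:184
B wid -50:187 -48:187 -46:186 -44:186 -42:183 -40:176 -38:159 -36:130 -34:97 -32:89 -30:95 -28:96 -26:94 -24:98 -22:107 -20:115 -18:131 18:154 20:131 22:114 24:106 26:103 28:108 30:127 32:154 34:175 36:186 38:188 40:188 42:187 44:187 46:188 48:187 50:187
C len -74:182 -72:181 -70:181 -68:181 -66:180 -64:181 -62:183 -60:186 -58:185 -56:174 -54:142 -52:117 -50:114 -48:126 -46:126 -44:119 -42:127 -40:137 -38:141 -36:138 36:147 38:147 40:140 42:131 44:127 46:127 48:125 50:124 52:123 54:121 56:120 58:124 60:141 62:165 64:183 66:189 68:189 70:189 72:188 74:186
C wid -50:186 -48:186 -46:188 -44:189 -42:184 -40:167 -38:133 -36:95 -34:71 -32:82 -30:98 -28:94 -26:83 -24:95 -22:109 -20:116 -18:128 18:163 20:138 22:120 24:113 26:113 28:115 30:127 32:151 34:174 36:186 38:187 40:185 42:184 44:183 46:184 48:184 50:183
```

Gate sits at about 0.041 m. I'll go above the grip with the jaws across the carrier's y.

```bash
python3 -m handwheel '[[0.02,0.02,0,0,0,-0.05],[0.05,0.06,0,0,0,-0.1],[0.075,0.09,0,0,0,-0.15],[0.1,0.12,0,0,0,-0.2],[0.125,0.15,0,0,0,-0.25],[0.15,0.18,0,0,0,-0.3],[0.175,0.21,0,0,0,-0.35],[0.2,0.24,0,0,0,-0.35],[0.225,0.27,0,0,0,-0.35],[0.25,0.3,0,0,0,-0.35],[0.26,0.31,0,0,0,-0.35],[0.26,0.31,0,0,0,-0.35]]' 0.4 40
```

```text
time: 1.4
eef_pos: [0.4179, -0.2408, 0.2305]
orientation: [-179.9, 0.1, -94.0]
contact_force: [-0.2, -1.4, 0.0]
gripper_width: 0.596
```

```bash
python3 -m handwheel '[[0.02,0.023,0,0,0,0],[0.04,0.047,0,0,0,0],[0.06,0.07,0,0,0,0],[0.08,0.095,0,0,0,0],[0.1,0.12,0,0,0,0],[0.12,0.145,0,0,0,0],[0.14,0.17,0,0,0,0],[0.16,0.195,0,0,0,0],[0.18,0.22,0,0,0,-0.007],[0.192,0.232,0,0,0,-0.007],[0.192,0.232,0,0,0,-0.007],[0.192,0.232,0,0,0,-0.007]]'
python3 -m handwheel '[[0,0,-0.02,0,0,0],[0,0,-0.04,0,0,0],[0,0,-0.06,0,0,0],[0,0,-0.074,0,0,0],[0,0,-0.076,0,0,0],[0,0,-0.076,0,0,0]]'
python3 - <<'E'
from h import *
t=Cam("top");s=Cam("scene")
cv2.imwrite("pics/g.png",cv2.hconcat([crop(t,280,150,380,290,4)[:400],crop(s,220,180,320,300,4)[:400]]))
E
```

```text
time: 2.4
eef_pos: [0.6098, -0.0097, 0.23]
orientation: [-180.0, -0.0, -94.4]
contact_force: [-0.1, -0.0, -0.5]
gripper_width: 0.6
time: 2.9
eef_pos: [0.6084, -0.0113, 0.1534]
orientation: [179.9, -0.0, -94.5]
contact_force: [-0.3, 0.5, 1.1]
gripper_width: 0.599
```

View pics/g.png

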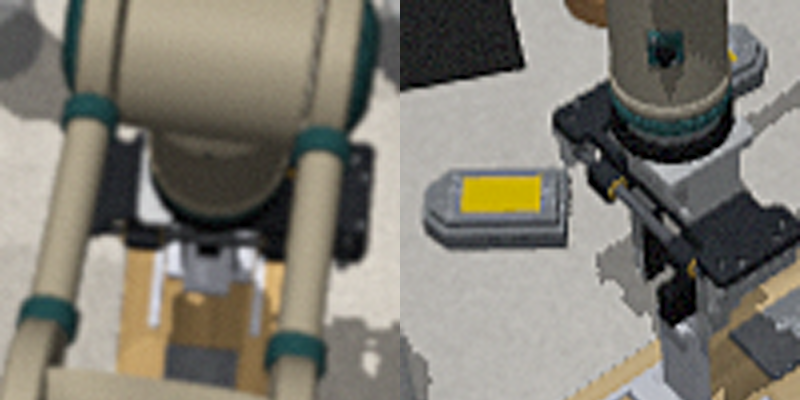

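Fingers straddle the black grip. Close and slide open.

```bash
python3 -m handwheel '[[0,0,0,0,0,0],[0,0,0,0,0,0],[0,0,0,0,0,0],[0,0,0,0,0,0],[0,0,0,0,0,0]]' 1 20
python3 -m handwheel '[[0.006,-0.0005,0,0,0,0],[0.012,-0.001,0,0,0,0],[0.018,-0.0014,0,0,0,0],[0.024,-0.0019,0,0,0,0],[0.03,-0.0023,0,0,0,0],[0.034,-0.0026,0,0,0,0],[0.037,-0.0029,0,0,0,0],[0.039,-0.003,0,0,0,0],[0.039,-0.003,0,0,0,0]]'
python3 -m handwheel '[[0.001,0,0,0,0,0],[0.002,0,0,0,0,0],[0.003,0,0,0,0,0],[0.003,0,0,0,0,0]]'
```

```text
time: 3.42
eef_pos: [0.6102, -0.0108, 0.1555]
orientation: [-179.9, -0.0, -94.5]
contact_force: [-0.3, 0.1, -0.1]
gripper_width: 0.281
time: 4.17
eef_pos: [0.6497, -0.0112, 0.1555]
orientation: [-179.9, 0.2, -94.4]
contact_force: [-0.7, 6.2, 0.8]
gripper_width: 0.168
time: 4.5
eef_pos: [0.6528, -0.0114, 0.1555]
orientation: [-179.9, 0.2, -94.4]
contact_force: [-2.5, 0.6, 1.5]
gripper_width: 0.168
```

```bash
python3 -m handwheel '[[0.0015,0,0,0,0,0],[0.003,0,0,0,0,0],[0.004,0,0,0,0,0],[0.005,0,0,0,0,0],[0.005,0,0,0,0,0]]'
python3 -m handwheel '[[0.0015,0,0,0,0,0],[0.003,0,0,0,0,0],[0.004,0,0,0,0,0],[0.005,0,0,0,0,0],[0.005,0,0,0,0,0]]'
```

```text
time: 4.92
eef_pos: [0.6543, -0.0115, 0.1555]
orientation: [179.6, 0.2, -94.4]
contact_force: [-9.9, -0.3, 5.7]
gripper_width: 0.169
time: 5.33
eef_pos: [0.6547, -0.0115, 0.1554]
orientation: [179.0, 0.1, -94.4]
contact_force: [-11.0, -0.8, 8.1]
gripper_width: 0.172
```

```bash
python3 -m handwheel '[[-0.003,0,0,0,0,0],[-0.003,0,0,0,0,0],[-0.003,0,0,0,0,0],[-0.003,0,0,0,0,0]]' 0.5
python3 -m handwheel '[[0,0,0.02,0,0,0],[0,0,0.05,0,0,0],[0,0,0.08,0,0,0],[-0.03,-0.025,0.08,0,0,0],[-0.06,-0.05,0.08,0,0,0],[-0.09,-0.075,0.08,0,0,-0.03],[-0.12,-0.1,0.08,0,0,-0.05],[-0.15,-0.125,0.08,0,0,-0.05],[-0.18,-0.15,0.08,0,0,-0.05],[-0.21,-0.175,0.08,0,0,-0.05],[-0.24,-0.2,0.08,0,0,-0.055],[-0.266,-0.2265,0.08,0,0,-0.055]]'
python3 -m handwheel '[[0,0,0,0,0,0],[0,0,0,0,0,0]]' 0
```

```text
time: 5.67
eef_pos: [0.6528, -0.0116, 0.1554]
orientation: [179.2, 0.1, -94.4]
contact_force: [0.2, -0.6, -0.1]
gripper_width: 0.415
time: 6.67
eef_pos: [0.3854, -0.239, 0.2356]
orientation: [179.2, 0.1, -97.6]
contact_force: [0.1, -0.4, -0.0]
gripper_width: 0.501
time: 6.83
eef_pos: [0.3849, -0.2405, 0.236]
orientation: [179.3, 0.0, -97.8]
contact_force: [0.6, 0.1, 0.5]
gripper_width: 0.606
```

```bash
python3 - <<'E'
from h import *
t=Cam("top");s=Cam("scene"); print(bot.observe()['eef_pos'],bot.observe()['orientation'])
P=np.array([[.654,-.0115,.1]])
cv2.imwrite("pics/b.png",cv2.hconcat([crop(t,290,170,450,330,3),crop(s,220,160,330,290,4)[:480]]))
for c in(t,s):
    bl=(c.hsv[...,2]<40); print(c.n,[(np.round(b[0],1),b[1]) for b in blobs(bl,10,300)])
E
```

```text
[ 0.38625771 -0.23898186  0.23582089] [ 1.79312822e+02  9.13686760e-02 -9.76083188e+01]
top [(array([517.3, 109.7]), np.int32(165)), (array([472.4, 133.9]), np.int32(43)), (array([528.6, 135.1]), np.int32(29)), (array([549.4, 135.8]), np.int32(20)), (array([562.5, 145.4]), np.int32(58)), (array([638.2, 148.9]), np.int32(12)), (array([333.5, 192. ]), np.int32(50)), (array([256.5, 191.9]), np.int32(12)), (array([570.4, 202.3]), np.int32(250)), (array([229.2, 214.4]), np.int32(96)), (array([254.5, 238.6]), np.int32(101)), (array([234.1, 237.7]), np.int32(14)), (array([448.2, 312.9]), np.int32(12)), (array([291.4, 413.3]), np.int32(48)), (array([326.7, 419.2]), np.int32(18)), (array([204.9, 446.5]), np.int32(106)), (array([318.8, 449.6]), np.int32(255)), (array([256.4, 456.6]), np.int32(89)), (array([630.6, 473.7]), np.int32(216))]
scene [(array([625.4,  13. ]), np.int32(239)), (array([2.1, 7.8]), np.int32(17)), (array([473.7,  13.9]), np.int32(171)), (array([465.8,  21.8]), np.int32(94)), (array([ 7.1, 31.9]), np.int32(14)), (array([288.9,  54.9]), np.int32(61)), (array([21. , 64.5]), n
[... 283 characters left out ...]
y([ 18.7, 100.1]), np.int32(15)), (array([289.7, 127.5]), np.int32(270)), (array([ 43.8, 117.4]), np.int32(17)), (array([273.6, 118.9]), np.int32(16)), (array([305.6, 121.7]), np.int32(15)), (array([ 51.9, 126. ]), np.int32(14)), (array([484.8, 154. ]), np.int32(63)), (array([144.1, 165.2]), np.int32(259)), (array([ 43.9, 172.2]), np.int32(237)), (array([115.2, 174.4]), np.int32(20)), (array([417.3, 176.3]), np.int32(11)), (array([446.6, 211.7]), np.int32(61)), (array([278.3, 261.7]), np.int32(114)), (array([ 98.2, 266.3]), np.int32(32)), (array([107.1, 276.8]), np.int32(12)), (array([112.4, 294.1]), np.int32(18)), (array([122.1, 311.7]), np.int32(25)), (array([132.3, 320.2]), np.int32(23))]
```

View pics/b.png

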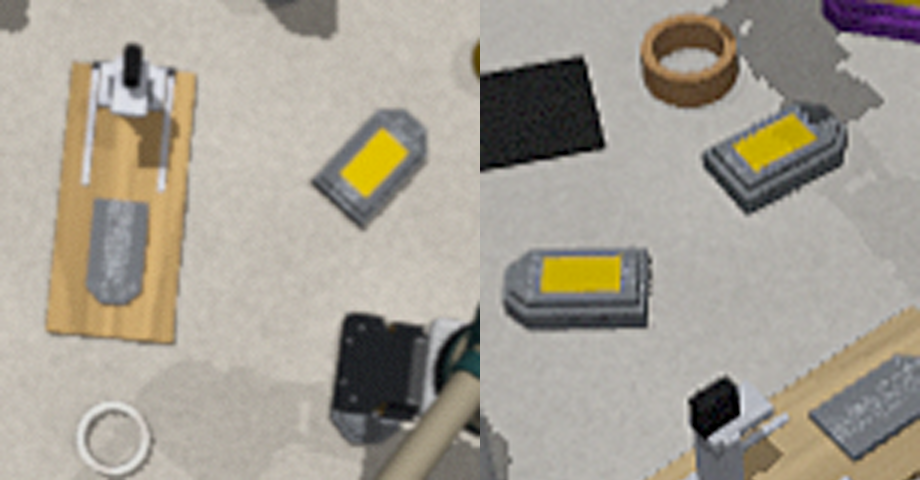

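```bash
python3 -c "
from h import *
t=Cam('top');s=Cam('scene');P=tri(t,(333.5,192),s,(278.3,261.7))[0];y=np.radians(-4.45);print(P,(P[:2]-(.501,0))@[np.cos(y),np.sin(y)]-.068)"
python3 -m handwheel '[[-0.001,0.0005,-0.02,-0.0016,-0.012,0],[-0.001,0.0005,-0.05,-0.0016,-0.012,0],[-0.001,0.0005,-0.08,-0.0016,-0.012,0],[-0.001,0.0005,-0.11,-0.0016,-0.012,0],[-0.001,0.0005,-0.14,-0.0016,-0.012,0],[-0.001,0.0005,-0.165,-0.0016,-0.012,0],[-0.001,0.0005,-0.185,-0.0016,-0.012,0],[-0.001,0.0005,-0.2,-0.0016,-0.012,0],[-0.001,0.0005,-0.206,-0.0016,-0.012,0],[-0.001,0.0005,-0.208,-0.0016,-0.012,0],[-0.001,0.0005,-0.208,-0.0016,-0.012,0]]'
python3 -m handwheel '[[0,0,0,0,0,0],[0,0,0,0,0,0],[0,0,0,0,0,0],[0,0,0,0,0,0],[0,0,0,0,0,0],[0,0,0,0,0,0],[0,0,0,0,0,0]]' 1 20
```

```text
[ 0.64986869 -0.01146526  0.1371818 ] 0.08130948833340965
time: 7.95
eef_pos: [0.3863, -0.2374, 0.0275]
orientation: [180.0, 0.1, -97.4]
contact_force: [-0.4, -0.3, 0.2]
gripper_width: 1.001
time: 8.53
eef_pos: [0.3865, -0.2376, 0.028]
orientation: [180.0, 0.1, -97.4]
contact_force: [0.2, 0.8, 4.4]
gripper_width: 0.681
```

```bash
python3 -m handwheel '[[0,0,0.015,0,0,0],[0,0,0.04,0,0,0],[0,0,0.07,0,0,0],[0.01,0.02,0.1,0,0,0.02],[0.025,0.05,0.12,0,0,0.04],[0.04,0.08,0.12,0,0,0.052],[0.055,0.11,0.12,0,0,0.052],[0.07,0.14,0.12,0,0,0.052],[0.085,0.17,0.12,0,0,0.052],[0.1,0.2,0.12,0,0,0.052],[0.112,0.23,0.12,0,0,0.052],[0.116,0.2376,0.12,0,0,0.052]]'
python3 -m handwheel '[[0,0,0,0,0,0],[0,0,0,0,0,0],[0,0,-0.01,0,0,0],[0,0,-0.03,0,0,0],[0,0,-0.05,0,0,0],[0,0,-0.06,0,0,0],[0,0,-0.06,0,0,0],[0,0,-0.06,0,0,0]]'
python3 - <<'E'
from h import *
t=Cam("top");s=Cam("scene"); o=bot.observe(); print(o['eef_pos'],o['orientation'],o['contact_force'],o['gripper_width'])
cv2.imwrite("pics/d.png",cv2.hconcat([crop(t,280,200,380,300,4),crop(s,250,190,370,290,4)]))
E
```

```text
time: 9.53
eef_pos: [0.5036, 0.0037, 0.1477]
orientation: [-180.0, 0.2, -94.3]
contact_force: [0.4, 0.3, -1.6]
gripper_width: 0.678
time: 10.2
eef_pos: [0.5029, 0.0028, 0.0872]
orientation: [179.9, 0.2, -94.4]
contact_force: [1.0, -1.1, 0.1]
gripper_width: 0.68
[0.50424368 0.00305135 0.08839365] [-179.89514449    0.2019965   -94.32233164] [-0.35493784  0.34473201 -1.76560588] 0.67995524982461
```

View pics/d.png

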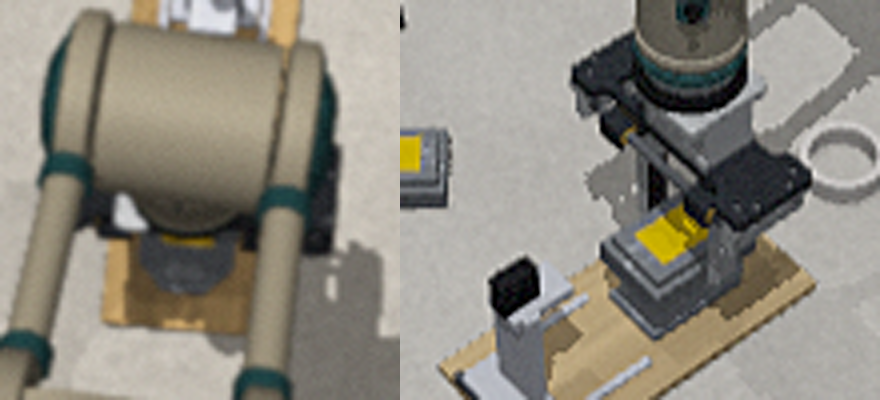

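```bash
python3 -m handwheel '[[-0.001,-0.003,-0.01,0,0,0],[-0.001,-0.003,-0.02,0,0,0],[-0.001,-0.003,-0.03,0,0,0],[-0.001,-0.003,-0.036,0,0,0],[-0.001,-0.003,-0.036,0,0,0]]'
python3 -m handwheel '[[0,0,-0.002,0,0,0],[0,0,-0.004,0,0,0],[0,0,-0.006,0,0,0],[0,0,-0.006,0,0,0]]'
```

```text
time: 10.72
eef_pos: [0.5024, 0.0002, 0.0514]
orientation: [180.0, 0.2, -94.3]
contact_force: [-1.3, -0.4, -1.9]
gripper_width: 0.679
time: 11.05
eef_pos: [0.5025, 0.0001, 0.0457]
orientation: [180.0, 0.2, -94.3]
contact_force: [-1.4, -1.5, 1.2]
gripper_width: 0.679
```

```bash
python3 -m handwheel '[[0,0,-0.002,0,0,0],[0,0,-0.004,0,0,0],[0,0,-0.004,0,0,0]]'
python3 -m handwheel '[[0,0,-0.001,0,0,0],[0,0,-0.002,0,0,0],[0,0,-0.002,0,0,0]]'
```

```text
time: 11.3
eef_pos: [0.5033, 0.0001, 0.0418]
orientation: [-179.9, 0.2, -94.3]
contact_force: [0.8, 1.1, 1.0]
gripper_width: 0.678
time: 11.55
eef_pos: [0.5037, 0.0001, 0.0399]
orientation: [-179.9, 0.2, -94.3]
contact_force: [0.7, 1.1, 2.2]
gripper_width: 0.684
```

```bash
python3 -m handwheel '[[0,0,0,0,0,0],[0,0,0,0,0,0],[0,0,0,0,0,0],[0,0,0,0,0,0],[0,0,0,0,0,0]]' 0
python3 -m handwheel '[[0,0,0.02,0,0,0],[0,0,0.05,0,0,0],[0,0,0.08,0,0,0],[0,0,0.12,0,0,0.1],[0,0,0.16,0,0,0.22],[0,-0.02,0.18,0,0,0.34],[0.005,-0.04,0.18,0,0,0.46],[0.01,-0.06,0.18,0,0,0.58],[0.02,-0.08,0.18,0,0,0.7],[0.03,-0.1,0.18,0,0,0.82],[0.035,-0.11,0.18,0,0,0.94],[0.04,-0.12,0.18,0,0,1.06]]'
python3 -m handwheel '[[0.01,-0.02,0,0,0,0.12],[0.015,-0.04,0,0,0,0.24],[0.02,-0.06,0,0,0,0.36],[0.03,-0.08,0,0,0,0.48],[0.035,-0.1,0,0,0,0.6],[0.04,-0.11,0,0,0,0.72],[0.045,-0.12,0,0,0,0.84],[0.05,-0.124,0,0,0,0.96],[0.05,-0.124,0,0,0,1.08],[0.05,-0.124,0,0,0,1.2],[0.05,-0.124,0,0,0,1.32],[0.05,-0.124,0,0,0,1.385]]'
python3 - <<'E'
from h import *
t=Cam("top");s=Cam("scene"); o=bot.observe(); print(o['eef_pos'],o['orientation'])
cv2.imwrite("pics/e.png",cv2.hconcat([crop(t,280,180,380,300,4)[:400],crop(s,250,200,370,300,4)]))
for c in(t,s):
    m=cv2.inRange(c.hsv,(20,120,120),(35,255,255))
    for ce,a,l in blobs(m>0,80,300):
        k=cv2.findContours(l.astype(np.uint8),0,1)[0][0].reshape(-1,2); r=cv2.minAreaRect(np.float32(c.plane(k,.028)[:,:2]*1000)); print(c.n,np.round(ce,1),np.round(c.plane(ce,.028)[0,:2],4),np.round(c.plane(ce,.04)[0,:2],4),np.round(r[1],0),round(r[2],1))
E
```

```text
time: 11.97
eef_pos: [0.5035, 0.0001, 0.0398]
orientation: [-179.9, 0.2, -94.3]
contact_force: [0.2, -0.7, -0.0]
gripper_width: 0.984
time: 12.97
eef_pos: [0.5438, -0.121, 0.2195]
orientation: [-179.9, 0.2, -33.3]
contact_force: [-0.0, 0.9, -0.2]
gripper_width: 1.0
time: 13.97
eef_pos: [0.5936, -0.245, 0.219]
orientation: [-179.8, 0.2, 46.3]
contact_force: [-0.3, -0.2, 0.1]
gripper_width: 1.005
[ 0.59356655 -0.24498619  0.21915418] [-179.8543425     0.24019538   46.02453252]
top [332.8 133.9] [ 0.8497 -0.0068] [ 0.845  -0.0068] [59. 34.] 71.4
top [328.6 251.2] [ 5.075e-01 -4.000e-04] [ 5.061e-01 -4.000e-04] [35. 61.] 85.4
top [248.6 291.8] [0.3909 0.2189] [0.3908 0.2167] [60. 35.] 6.8
top [502.4 350.5] [ 0.2434 -0.4775] [ 0.2448 -0.4728] [58. 32.] 36.9
top [439.2 367.4] [ 0.1967 -0.3042] [ 0.1985 -0.3013] [32. 56.] 35.1
scene [277.5 138.2] [ 0.2444 -0.4774] [ 0.2532 -0.4667] [59. 34.] 36.0
scene [323.5 157.1] [ 0.196  -0.2958] [ 0.2052 -0.2869] [31. 59.] 35.1
scene [188.8 214.2] [ 0.6808 -0.4059] [ 0.6855 -0.396 ] [58. 59.] 45.9
scene [244.9 228.2] [ 0.5903 -0.2395] [ 0.5958 -0.2311] [32. 59.] 46.0
scene [319.2 256.2] [ 0.5015 -0.0059] [5.078e-01 3.000e-04] [34. 60.] 85.2
scene [402.1 280.7] [0.3925 0.2196] [0.3999 0.2238] [61. 34.] 7.0
scene [225.5 329.4] [ 0.852 -0.006] [8.551e-01 2.000e-04] [60. 35.] 71.0
```

View pics/e.png

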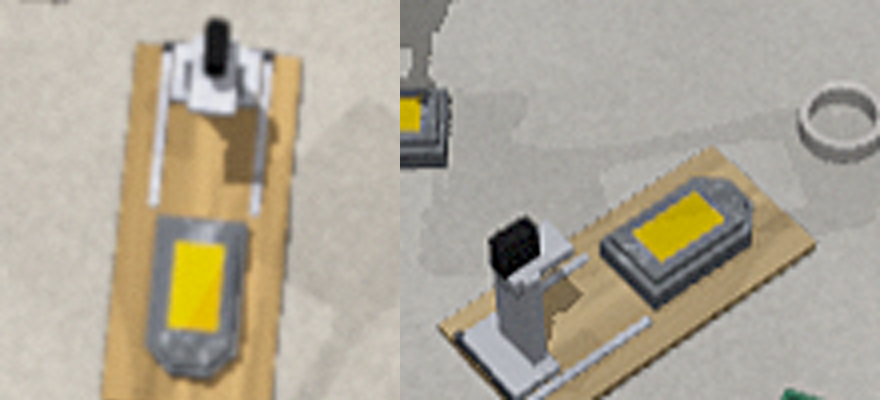

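```bash
python3 -m handwheel '[[-0.0006,0.001,-0.02,0,0,-0.004],[-0.0006,0.001,-0.05,0,0,-0.004],[-0.0006,0.001,-0.08,0,0,-0.004],[-0.0006,0.001,-0.11,0,0,-0.004],[-0.0006,0.001,-0.14,0,0,-0.004],[-0.0006,0.001,-0.165,0,0,-0.004],[-0.0006,0.001,-0.18,0,0,-0.004],[-0.0006,0.001,-0.188,0,0,-0.004],[-0.0006,0.001,-0.191,0,0,-0.004],[-0.0006,0.001,-0.191,0,0,-0.004]]'
python3 -m handwheel '[[0,0,0,0,0,0],[0,0,0,0,0,0],[0,0,0,0,0,0],[0,0,0,0,0,0],[0,0,0,0,0,0],[0,0,0,0,0,0],[0,0,0,0,0,0]]' 1 20
```

```text
time: 14.9
eef_pos: [0.593, -0.244, 0.0279]
orientation: [-179.8, 0.2, 45.7]
contact_force: [-0.1, -0.1, -0.4]
gripper_width: 0.996
time: 15.48
eef_pos: [0.5935, -0.2441, 0.0287]
orientation: [-179.9, 0.2, 45.7]
contact_force: [-0.7, 0.3, 3.8]
gripper_width: 0.686
```

```bash
python3 -m handwheel '[[0,0,0.015,0,0,0],[0,0,0.04,0,0,0],[0,0,0.07,0,0,0],[0,0,0.1,0,0,-0.1],[0,0,0.13,0,0,-0.22],[-0.01,0.02,0.16,0,0,-0.34],[-0.02,0.04,0.18,0,0,-0.46],[-0.03,0.06,0.19,0,0,-0.58],[-0.035,0.08,0.19,0,0,-0.7],[-0.04,0.1,0.19,0,0,-0.82],[-0.045,0.11,0.19,0,0,-0.94],[-0.05,0.12,0.19,0,0,-1.06]]'
python3 -m handwheel '[[0,0.02,0,0,0,-0.12],[-0.01,0.04,0,0,0,-0.24],[-0.015,0.06,0,0,0,-0.36],[-0.02,0.08,0,0,0,-0.48],[-0.03,0.1,0,0,0,-0.6],[-0.035,0.11,0,0,0,-0.72],[-0.04,0.12,0,0,0,-0.84],[-0.043,0.124,0,0,0,-0.96],[-0.043,0.124,0,0,0,-1.08],[-0.043,0.124,0,0,0,-1.2],[-0.043,0.124,0,0,0,-1.32],[-0.043,0.124,0,0,0,-1.385]]'
python3 -m handwheel '[[0,0,0,0,0,0],[0,0,0,0,0,0]]'
```

```text
time: 16.48
eef_pos: [0.5427, -0.1229, 0.2185]
orientation: [-179.9, 0.3, -15.3]
contact_force: [0.2, -0.0, -1.3]
gripper_width: 0.679
time: 17.48
eef_pos: [0.4992, 0.0011, 0.2181]
orientation: [-180.0, 0.2, -94.9]
contact_force: [0.1, 0.1, 0.1]
gripper_width: 0.679
time: 17.65
eef_pos: [0.4987, 0.0011, 0.2178]
orientation: [180.0, 0.2, -94.8]
contact_force: [-0.5, -0.1, -1.0]
gripper_width: 0.682
```

```bash
python3 -m handwheel '[[0.002,-0.001,-0.02,0,0,0.007],[0.002,-0.001,-0.05,0,0,0.007],[0.002,-0.001,-0.08,0,0,0.007],[0.002,-0.001,-0.11,0,0,0.007],[0.002,-0.001,-0.13,0,0,0.007],[0.002,-0.001,-0.142,0,0,0.007],[0.002,-0.001,-0.146,0,0,0.007],[0.002,-0.001,-0.146,0,0,0.007]]'
python3 -m handwheel '[[0,0,-0.002,0,0,0],[0,0,-0.004,0,0,0],[0,0,-0.006,0,0,0],[0,0,-0.006,0,0,0]]'
```

```text
time: 18.32
eef_pos: [0.4999, 0.0002, 0.0708]
orientation: [179.8, 0.2, -94.4]
contact_force: [-0.1, -0.5, -0.3]
gripper_width: 0.677
time: 18.65
eef_pos: [0.5005, 0.0005, 0.0655]
orientation: [179.9, 0.3, -94.4]
contact_force: [-1.2, 1.1, 2.3]
gripper_width: 0.678
```

```bash
python3 -m handwheel '[[0,0,-0.0015,0,0,0],[0,0,-0.003,0,0,0],[0,0,-0.003,0,0,0]]'
python3 -m handwheel '[[0,0,-0.001,0,0,0],[0,0,-0.0025,0,0,0],[0,0,-0.0025,0,0,0]]'
```

```text
time: 18.9
eef_pos: [0.501, 0.0002, 0.0627]
orientation: [180.0, 0.3, -94.4]
contact_force: [0.4, -0.1, 1.7]
gripper_width: 0.676
time: 19.15
eef_pos: [0.5016, -0.0001, 0.0604]
orientation: [-179.9, 0.2, -94.3]
contact_force: [0.1, -0.8, 2.3]
gripper_width: 0.679
```

```bash
python3 -m handwheel '[[0,0,0,0,0,0],[0,0,0,0,0,0],[0,0,0,0,0,0],[0,0,0,0,0,0],[0,0,0,0,0,0]]' 0
python3 -m handwheel '[[0,0,0.02,0,0,0],[0,0,0.05,0,0,0],[0,0,0.08,0,0,0],[0,0,0.12,0,0,0],[-0.01,0.02,0.14,0,0,0.05],[-0.025,0.05,0.16,0,0,0.1],[-0.04,0.08,0.16,0,0,0.15],[-0.055,0.115,0.16,0,0,0.196],[-0.07,0.15,0.16,0,0,0.196],[-0.085,0.18,0.16,0,0,0.196],[-0.1,0.21,0.16,0,0,0.196],[-0.105,0.2195,0.16,0,0,0.196]]'
python3 - <<'E'
from h import *
t=Cam("top");s=Cam("scene"); o=bot.observe(); print(o['eef_pos'],o['orientation'])
for c in(t,s):
    m=cv2.inRange(c.hsv,(20,120,120),(35,255,255))
    for ce,a,l in blobs(m>0,80,300):
        k=cv2.findContours(l.astype(np.uint8),0,1)[0][0].reshape(-1,2); r=cv2.minAreaRect(np.float32(c.plane(k,.028)[:,:2]*1000)); print(c.n,np.round(ce,1),np.round(c.plane(ce,.028)[0,:2],4),np.round(c.plane(ce,.06)[0,:2],4),np.round(r[1],0),round(r[2],1))
E
```

```text
time: 19.57
eef_pos: [0.5014, -0.0, 0.0602]
orientation: [-180.0, 0.2, -94.4]
contact_force: [-0.3, 0.2, 0.1]
gripper_width: 0.986
time: 20.57
eef_pos: [0.3939, 0.2225, 0.2202]
orientation: [180.0, 0.3, -82.9]
contact_force: [-0.3, -1.0, -0.5]
gripper_width: 0.998
[0.39541532 0.22058292 0.22019642] [-179.96127924    0.21519557  -82.90245859]
top [332.9 133.9] [ 0.8496 -0.0069] [ 0.837 -0.007] [59. 33.] 70.1
top [328.6 250.9] [ 5.084e-01 -3.000e-04] [ 5.048e-01 -5.000e-04] [62. 36.] 0.8
top [502.4 350.5] [ 0.2435 -0.4775] [ 0.247 -0.465] [58. 33.] 36.0
top [436.3 367.8] [ 0.1957 -0.2963] [ 0.2005 -0.2886] [33. 58.] 34.3
scene [277.5 138.1] [ 0.2443 -0.4774] [ 0.2676 -0.4491] [58. 34.] 36.0
scene [323.5 157.1] [ 0.1959 -0.2959] [ 0.2204 -0.2721] [31. 59.] 35.1
scene [188.8 214.2] [ 0.6807 -0.4058] [ 0.6931 -0.3793] [60. 59.] 14.5
scene [319.6 251.7] [ 0.4891 -0.0169] [ 0.5063 -0.    ] [35. 61.] 85.9
scene [402.1 280.7] [0.3924 0.2197] [0.412  0.2307] [61. 34.] 7.0
scene [225.5 329.4] [ 0.8521 -0.0059] [0.8602 0.0107] [59. 35.] 71.0
```

```bash
python3 -m handwheel '[[0.001,-0.001,-0.02,0,0,-0.003],[0.001,-0.001,-0.05,0,0,-0.003],[0.001,-0.001,-0.08,0,0,-0.003],[0.001,-0.001,-0.11,0,0,-0.003],[0.001,-0.001,-0.14,0,0,-0.003],[0.001,-0.001,-0.165,0,0,-0.003],[0.001,-0.001,-0.18,0,0,-0.003],[0.001,-0.001,-0.188,0,0,-0.003],[0.001,-0.001,-0.192,0,0,-0.003],[0.001,-0.001,-0.192,0,0,-0.003]]'
python3 -m handwheel '[[0,0,0,0,0,0],[0,0,0,0,0,0],[0,0,0,0,0,0],[0,0,0,0,0,0],[0,0,0,0,0,0],[0,0,0,0,0,0],[0,0,0,0,0,0]]' 1 20
```

```text
time: 21.5
eef_pos: [0.3969, 0.2188, 0.0278]
orientation: [180.0, 0.2, -83.1]
contact_force: [-0.0, 0.6, -0.7]
gripper_width: 0.998
time: 22.08
eef_pos: [0.3973, 0.219, 0.0284]
orientation: [-179.9, 0.2, -83.1]
contact_force: [-0.5, 0.0, 5.8]
gripper_width: 0.677
```

```bash
python3 -m handwheel '[[0,0,0.015,0,0,0],[0,0,0.04,0,0,0],[0,0,0.07,0,0,0],[0,0,0.1,0,0,0.1],[0,0,0.13,0,0,0.22],[0,0,0.16,0,0,0.34],[0.01,-0.02,0.18,0,0,0.46],[0.02,-0.04,0.19,0,0,0.58],[0.03,-0.06,0.19,0,0,0.7],[0.04,-0.08,0.19,0,0,0.82],[0.045,-0.095,0.19,0,0,0.94],[0.05,-0.11,0.19,0,0,1.06]]'
python3 -m handwheel '[[0.005,-0.01,0,0,0,0.12],[0.01,-0.02,0,0,0,0.24],[0.015,-0.03,0,0,0,0.36],[0.02,-0.04,0,0,0,0.48],[0.025,-0.05,0,0,0,0.6],[0.03,-0.06,0,0,0,0.72],[0.035,-0.07,0,0,0,0.84],[0.04,-0.08,0,0,0,0.96],[0.045,-0.09,0,0,0,1.08],[0.05,-0.1,0,0,0,1.2],[0.05,-0.105,0,0,0,1.32],[0.0535,-0.109,0,0,0,1.44]]'
python3 -m handwheel '[[0,0,0,0,0,0.12],[0,0,0,0,0,0.24],[0,0,0,0,0,0.36],[0,0,0,0,0,0.443],[0,0,0,0,0,0.443],[0,0,0,0,0,0.443]]'
```

```text
time: 23.08
eef_pos: [0.4473, 0.108, 0.218]
orientation: [-180.0, 0.2, -22.1]
contact_force: [0.6, -0.1, -1.6]
gripper_width: 0.679
time: 24.08
eef_pos: [0.5, -0.0015, 0.2173]
orientation: [-179.9, 0.3, 60.8]
contact_force: [-0.1, 0.3, -1.6]
gripper_width: 0.676
time: 24.58
eef_pos: [0.4996, -0.0015, 0.2169]
orientation: [-179.8, 0.3, 86.0]
contact_force: [0.1, -0.2, -2.1]
gripper_width: 0.679
```

```bash
python3 -m handwheel '[[0.001,0.0015,-0.02,0,0,-0.007],[0.001,0.0015,-0.05,0,0,-0.007],[0.001,0.0015,-0.08,0,0,-0.007],[0.001,0.0015,-0.105,0,0,-0.007],[0.001,0.0015,-0.12,0,0,-0.007],[0.001,0.0015,-0.126,0,0,-0.007],[0.001,0.0015,-0.126,0,0,-0.007]]'
python3 -m handwheel '[[0,0,-0.002,0,0,0],[0,0,-0.004,0,0,0],[0,0,-0.006,0,0,0],[0,0,-0.006,0,0,0]]'
python3 -m handwheel '[[0,0,-0.001,0,0,0],[0,0,-0.002,0,0,0],[0,0,-0.002,0,0,0]]'
```

```text
time: 25.17
eef_pos: [0.4995, 0.0002, 0.0896]
orientation: [-179.6, 0.3, 85.5]
contact_force: [-0.1, -0.3, -1.0]
gripper_width: 0.681
time: 25.5
eef_pos: [0.5005, 0.0001, 0.0843]
orientation: [-179.8, 0.3, 85.5]
contact_force: [0.7, 0.2, -0.8]
gripper_width: 0.678
time: 25.75
eef_pos: [0.5009, 0.0, 0.0826]
orientation: [-179.8, 0.3, 85.5]
contact_force: [0.6, 2.0, 0.4]
gripper_width: 0.677
```

```bash
python3 -m handwheel '[[0,0,-0.001,0,0,0],[0,0,-0.0022,0,0,0],[0,0,-0.0022,0,0,0]]'
python3 -m handwheel '[[0,0,0,0,0,0],[0,0,0,0,0,0],[0,0,0,0,0,0],[0,0,0,0,0,0],[0,0,0,0,0,0]]' 0
python3 -m handwheel '[[0,0,0.02,0,0,0],[0,0,0.05,0,0,0],[0,0,0.08,0,0,0],[0,0,0.12,0,0,0],[0,-0.02,0.16,0,0,0],[0,-0.05,0.16,0,0,0],[0,-0.08,0.16,0,0,0],[0,-0.11,0.16,0,0,0],[0,-0.14,0.16,0,0,0],[0,-0.17,0.16,0,0,0],[0,-0.2,0.16,0,0,0],[0,-0.2,0.16,0,0,0]]'
python3 - <<'E'
from h import *
t=Cam("top");s=Cam("scene"); o=bot.observe(); print(o['eef_pos'],o['orientation'])
cv2.imwrite("pics/f.png",cv2.hconcat([crop(t,280,180,380,300,4)[:400],crop(s,250,200,370,300,4)]))
for c in(t,s):
    m=cv2.inRange(c.hsv,(20,120,120),(35,255,255))
    for ce,a,l in blobs(m>0,80,400):
        k=cv2.findContours(l.astype(np.uint8),0,1)[0][0].reshape(-1,2); r=cv2.minAreaRect(np.float32(c.plane(k,.08)[:,:2]*1000)); print(c.n,np.round(ce,1),np.round(c.plane(ce,.028)[0,:2],4),np.round(c.plane(ce,.08)[0,:2],4),np.round(r[1],0),round(r[2],1))
E
```

```text
time: 26.0
eef_pos: [0.5015, -0.0, 0.0806]
orientation: [-179.9, 0.3, 85.5]
contact_force: [1.2, 0.5, 3.1]
gripper_width: 0.673
time: 26.42
eef_pos: [0.5013, -0.0, 0.0804]
orientation: [-179.9, 0.3, 85.5]
contact_force: [-0.3, 0.5, -0.2]
gripper_width: 0.982
time: 27.42
eef_pos: [0.5014, -0.2052, 0.24]
orientation: [-179.9, 0.5, 85.3]
contact_force: [0.7, -0.1, 0.4]
gripper_width: 1.001
[ 0.50097511 -0.20070722  0.23999469] [-179.81697446    0.24643674   85.38917389]
top [332.9 133.9] [ 0.8497 -0.0069] [ 0.8293 -0.007 ] [57. 32.] 71.4
top [466.1 180. ] [ 0.7183 -0.3893] [ 0.7035 -0.3728] [58. 31.] 64.8
top [328.6 250.7] [ 5.091e-01 -4.000e-04] [ 0.5033 -0.0007] [35. 61.] 85.7
top [502.4 350.5] [ 0.2434 -0.4775] [ 0.2491 -0.4572] [56. 31.] 36.9
scene [323.4 157.1] [ 0.1964 -0.296 ] [ 0.2362 -0.2573] [30. 57.] 35.8
scene [188.8 214.1] [ 0.6807 -0.406 ] [ 0.7009 -0.3628] [56. 56.] 45.9
scene [320.1 247.2] [ 0.4762 -0.0279] [ 0.5046 -0.    ] [34. 59.] 85.6
scene [225.5 329.4] [ 0.8521 -0.0059] [0.8653 0.0211] [57. 34.] 71.0
```

View pics/f.png

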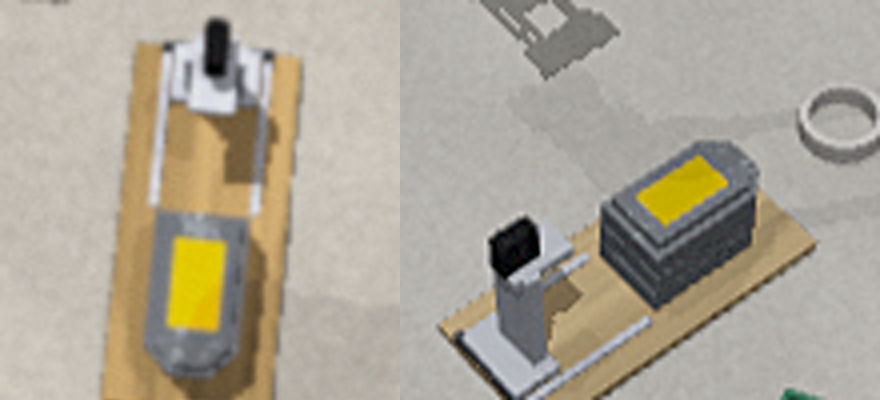

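Three trays are stacked flat with their cut corners matching, and no fourth tray shows in any view. Now the gate goes home.

```bash
python3 -m handwheel '[[0.01,0.01,0,0,0,0],[0.03,0.035,0,0,0,0],[0.05,0.06,0,0,0,0],[0.07,0.085,0,0,0,0],[0.09,0.11,0,0,0,0],[0.11,0.135,0,0,0,0],[0.13,0.16,0,0,0,0],[0.148,0.18,0,0,0,0],[0.152,0.189,0,0,0,0],[0.152,0.189,0,0,0,0],[0.152,0.189,0,0,0,0]]' 0.5 40
python3 -m handwheel '[[0,0,-0.02,0,0,0],[0,0,-0.04,0,0,0],[0,0,-0.06,0,0,0],[0,0,-0.08,0,0,0],[0,0,-0.084,0,0,0],[0,0,-0.084,0,0,0]]'
```

```text
time: 28.43
eef_pos: [0.652, -0.0109, 0.2397]
orientation: [-179.7, 0.3, 85.5]
contact_force: [0.2, 0.6, 0.1]
gripper_width: 0.501
time: 28.93
eef_pos: [0.65, -0.012, 0.1545]
orientation: [-179.5, 0.3, 85.4]
contact_force: [0.2, -0.4, 0.4]
gripper_width: 0.496
```

```bash
python3 -m handwheel '[[0,0,0,0,0,0],[0,0,0,0,0,0],[0,0,0,0,0,0],[0,0,0,0,0,0],[0,0,0,0,0,0],[0,0,0,0,0,0],[0,0,0,0,0,0]]' 1 20
python3 -m handwheel '[[-0.006,0.0005,0,0,0,0],[-0.014,0.001,0,0,0,0],[-0.022,0.0017,0,0,0,0],[-0.03,0.0023,0,0,0,0],[-0.038,0.003,0,0,0,0],[-0.046,0.0036,0,0,0,0],[-0.054,0.0042,0,0,0,0],[-0.062,0.0048,0,0,0,0],[-0.068,0.0053,0,0,0,0],[-0.073,0.0057,0,0,0,0],[-0.076,0.006,0,0,0,0],[-0.076,0.006,0,0,0,0]]'
python3 -m handwheel '[[-0.001,0,0,0,0,0],[-0.002,0,0,0,0,0],[-0.003,0,0,0,0,0],[-0.004,0,0,0,0,0],[-0.005,0,0,0,0,0],[-0.005,0,0,0,0,0]]'
```

```text
time: 29.52
eef_pos: [0.6505, -0.0111, 0.1554]
orientation: [-179.6, 0.2, 85.4]
contact_force: [-0.0, 1.7, 3.7]
gripper_width: 0.17
time: 30.52
eef_pos: [0.573, -0.0051, 0.1554]
orientation: [-179.5, 0.2, 85.4]
contact_force: [-0.6, 0.3, 1.2]
gripper_width: 0.169
time: 31.02
eef_pos: [0.5706, -0.0049, 0.1555]
orientation: [-179.8, 0.2, 85.4]
contact_force: [7.0, 1.2, -4.9]
gripper_width: 0.167
```

```bash
python3 -m handwheel '[[-0.002,0,0,0,0,0],[-0.003,0,0,0,0,0],[0.001,0,0,0,0,0],[0.001,0,0,0,0,0]]'
python3 -m handwheel '[[0,0,0,0,0,0],[0,0,0,0,0,0],[0,0,0,0,0,0],[0,0,0,0,0,0]]' 0.5
python3 -m handwheel '[[0,0,0.02,0,0,0],[0,0,0.05,0,0,0],[0,0,0.08,0,0,0],[0,-0.02,0.12,0,0,0],[0,-0.05,0.14,0,0,0],[0,-0.08,0.14,0,0,0],[0,-0.11,0.14,0,0,0],[0,-0.14,0.14,0,0,0],[0,-0.17,0.14,0,0,0],[0,-0.2,0.14,0,0,0],[0,-0.22,0.14,0,0,0],[0,-0.22,0.14,0,0,0]]'
python3 - <<'E'
from h import *
t=Cam("top");s=Cam("scene"); o=bot.observe(); print(o['eef_pos'],o['orientation'])
cv2.imwrite("pics/i.png",cv2.hconcat([crop(t,215,170,335,260,5)[:450,:420],crop(s,310,280,390,360,5)[:450]] if 0 else [crop(t,215,175,285,255,5),crop(s,315,285,395,365,5)]))
for c in(t,s):
    bl=c.hsv[...,2]<40; print(c.n,[(np.round(b[0],1),b[1]) for b in blobs(bl,30,200) if 260<b[0][0]<350 and 180<b[0][1]<280])
E
```

```text
time: 31.35
eef_pos: [0.5713, -0.005, 0.1555]
orientation: [-179.7, 0.2, 85.4]
contact_force: [-0.6, 1.2, 1.7]
gripper_width: 0.171
time: 31.68
eef_pos: [0.5708, -0.0052, 0.1552]
orientation: [-179.6, 0.2, 85.4]
contact_force: [-0.4, -0.6, -0.5]
gripper_width: 0.418
time: 32.68
eef_pos: [0.5703, -0.2295, 0.2945]
orientation: [-179.5, 0.4, 85.2]
contact_force: [-0.1, -0.6, 0.3]
gripper_width: 0.499
[ 0.57034949 -0.22551     0.2948124 ] [-1.79549509e+02  1.64952872e-01  8.53392434e+01]
top [(array([330.8, 222. ]), np.int32(52))]
scene [(array([301.4, 246.4]), np.int32(113))]
```

View pics/i.png

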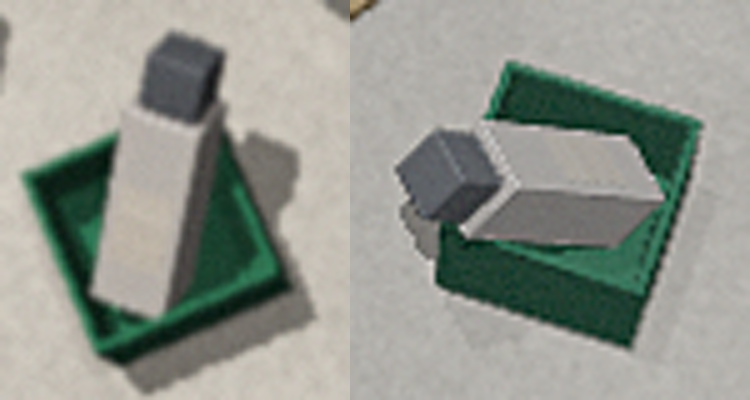

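```bash
python3 - <<'E'
from h import *
t=Cam("top");s=Cam("scene")
P=tri(t,(330.8,222),s,(301.4,246.4))[0];y=np.radians(-4.45);print('gate',P,(P[:2]-(.501,0))@[np.cos(y),np.sin(y)]-.068)
f=lambda c,x0,y0,pts,xo=0:[((u-xo)/5+x0-.4,v/5+y0-.4) for u,v in pts]
r=t.plane(f(t,215,175,[(25,175),(108,358),(288,280)]),.065); print('bin corners top',np.round(r,4).tolist())
print('bin scene',np.round(s.plane(f(s,315,285,[(508,63),(700,122),(632,347)],350),.065),4).tolist(), '632,347 at z0',s.plane(f(s,315,285,[(632,347)],350),0))
c=(r[0]+r[2])/2; print('centre',c,'dir',np.degrees(np.arctan2(*(c-r[1])[[1,0]])))
def cen(p):
    m=cv2.moments(np.float32(p)); return m['m10']/m['m00'],m['m01']/m['m00']
ct=f(t,215,175,[cen([(150,38),(172,30),(224,46),(216,106),(184,124),(140,104)])]); cs=f(s,315,285,[cen([(395,170),(438,128),(480,136),(503,186),(450,222),(412,205)])],350)
P=tri(t,np.array(ct[0]),s,np.array(cs[0])); print('cap',P, np.degrees(np.arctan2(*(P[0]-c)[[1,0]])))
# cap by grey masks
for k,(x0,y0,x1,y1),c_ in(('top',(240,178,262,202),t),('scene',(322,308,347,334),s)):
    h=c_.hsv; m=np.zeros((480,640),bool); m[y0:y1,x0:x1]=((h[...,2]<118)&(h[...,0]>95)&(h[...,0]<135))[y0:y1,x0:x1]
    print(k,[(np.round(b[0],1),b[1]) for b in blobs(m,20,900)])
E
```

```text
gate [ 0.57086689 -0.00565506  0.13820007] 0.0020950390185097423
bin corners top [[0.6137, 0.3015, 0.065], [0.513, 0.2508, 0.065], [0.5574, 0.1541, 0.065]]
bin scene [[0.5649, 0.1619, 0.065], [0.5181, 0.2587, 0.065], [0.6416, 0.3223, 0.065]] 632,347 at z0 [[0.61365762 0.30463722 0.        ]]
centre [0.5855696  0.22781112 0.065     ] dir -17.609313598167848
cap (array([0.65832495, 0.20719185, 0.11509782]), [[0.1, -0.1], [0.1, 0.0]]) -15.823021652339499
top [(array([250.6, 190.2]), np.int32(179))]
scene [(array([334.2, 319.9]), np.int32(230))]
```

Gate closed (camera 2 mm, plus the mechanical stop). The cap triangulates to (0.658, 0.207, 0.115), which fits the wedge geometry. Moving above it with the jaws across the lean direction (azimuth about −20°).

```bash
python3 -m handwheel '[[0.005,0.02,0,0,0,-0.05],[0.01,0.05,0,0,0,-0.1],[0.015,0.085,0,0,0,-0.15],[0.02,0.12,0,0,0,-0.2],[0.03,0.155,0,0,0,-0.25],[0.035,0.19,0,0,0,-0.27],[0.045,0.225,0,0,0,-0.27],[0.055,0.26,0,0,0,-0.27],[0.065,0.295,0,0,0,-0.27],[0.07,0.33,0,0,0,-0.27],[0.075,0.35,0,0,0,-0.27],[0.08,0.36,0,0,0,-0.27]]' 0.25 60
python3 -m handwheel '[[0.003,0.025,0,0,-0.008,0],[0.007,0.05,0,0,-0.008,0],[0.01,0.07,0,0,-0.008,0],[0.01,0.07,0,0,-0.008,0],[0.01,0.07,0,0,-0.008,0]]'
```

```text
time: 33.88
eef_pos: [0.6496, 0.1408, 0.2954]
orientation: [-179.5, 0.1, 70.3]
contact_force: [0.5, 0.2, 0.2]
gripper_width: 0.751
time: 34.3
eef_pos: [0.6592, 0.2115, 0.2952]
orientation: [-180.0, 0.0, 70.4]
contact_force: [0.2, 0.2, 0.5]
gripper_width: 0.752
```

```bash
python3 -m handwheel '[[0.001,-0.006,-0.02,0,0,0],[0.001,-0.006,-0.05,0,0,0],[0.001,-0.006,-0.08,0,0,0],[0.001,-0.006,-0.11,0,0,0],[0.001,-0.006,-0.135,0,0,0],[0.001,-0.006,-0.155,0,0,0],[0.001,-0.006,-0.166,0,0,0],[0.001,-0.006,-0.17,0,0,0],[0.001,-0.006,-0.17,0,0,0]]'
python3 - <<'E'
from h import *
t=Cam("top");s=Cam("scene"); o=bot.observe(); print(o['eef_pos'],o['orientation'],o['contact_force'])
cv2.imwrite("pics/j.png",cv2.hconcat([crop(s,300,260,400,360,5)]))
E
```

```text
time: 35.05
eef_pos: [0.6599, 0.2045, 0.1248]
orientation: [-179.9, 0.1, 70.4]
contact_force: [-0.3, -0.3, -0.5]
gripper_width: 0.753
[0.6611002  0.20519809 0.12674417] [ 1.79904720e+02 -5.50244145e-02  7.04086539e+01] [0.8153163  1.30928965 0.53163487]
```

View pics/j.png

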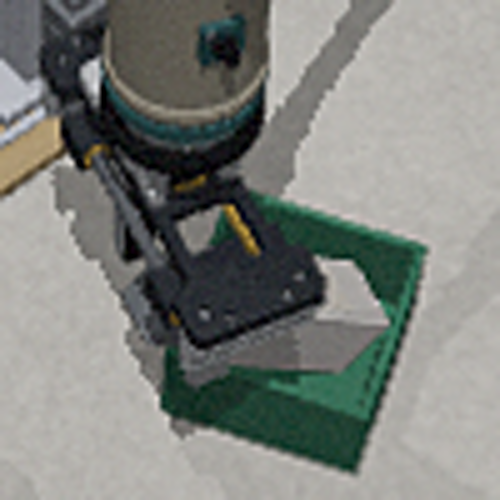

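```bash
python3 -m handwheel '[[0,0,0,0,0,0],[0,0,0,0,0,0],[0,0,0,0,0,0],[0,0,0,0,0,0],[0,0,0,0,0,0],[0,0,0,0,0,0],[0,0,0,0,0,0],[0,0,0,0,0,0]]' 1 45
python3 -m handwheel '[[0,0,0.005,0,0,0],[0,0,0.01,0,0,0],[0,0,0.015,0,0,0],[0,0,0.02,0,0,0]]'
```

```text
time: 35.82
eef_pos: [0.6611, 0.2055, 0.1269]
orientation: [179.9, -0.1, 70.4]
contact_force: [0.5, 0.3, 1.7]
gripper_width: 0.356
time: 36.15
eef_pos: [0.6611, 0.2054, 0.1473]
orientation: [179.9, -0.1, 70.4]
contact_force: [0.9, 0.7, -1.8]
gripper_width: 0.356
```

```bash
python3 -m handwheel '[[0,0,0.015,0,0,0],[0,0,0.03,0,0,0],[0,0,0.05,0,0,0],[0,0,0.07,0,0,0],[0,0,0.09,0,0,0],[0,0,0.11,0,0,0],[0,0,0.13,0,0,0],[0,0,0.15,0,0,0],[0,0,0.17,0,0,0],[0,0,0.18,0,0,0],[0,0,0.19,0,0,0],[0,0,0.19,0,0,0]]'
python3 - <<'E'
from h import *
s=Cam("scene"); o=bot.observe(); print(o['eef_pos'],o['orientation'],o['contact_force'])
cv2.imwrite("pics/k.png",crop(s,260,180,400,360,3))
E
```

```text
time: 37.15
eef_pos: [0.6617, 0.2054, 0.3395]
orientation: [179.7, -0.2, 70.4]
contact_force: [1.0, 0.2, -2.2]
gripper_width: 0.36
[0.66127125 0.20535067 0.33792746] [ 1.79853128e+02 -9.84302480e-02  7.04048759e+01] [-0.58996506  0.162265   -2.04036931]
```

View pics/k.png

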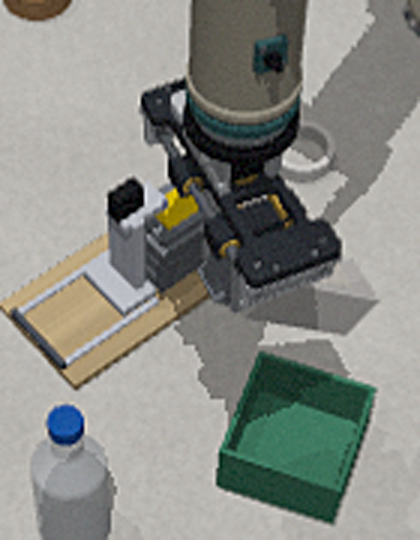

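```bash
python3 -m handwheel '[[-0.003,-0.01,0,0,0,0],[-0.008,-0.03,0,0,0,-0.03],[-0.015,-0.055,0,0,0,-0.06],[-0.022,-0.085,0,0,0,-0.09],[-0.03,-0.115,0,0,0,-0.12],[-0.038,-0.145,0,0,0,-0.15],[-0.046,-0.175,0,0,0,-0.17],[-0.054,-0.205,0,0,0,-0.17],[-0.062,-0.235,0,0,0,-0.17],[-0.07,-0.265,0,0,0,-0.17],[-0.076,-0.29,0,0,0,-0.17],[-0.08,-0.31,0,0,0,-0.17]]'
python3 -m handwheel '[[-0.007,-0.025,0,0,0,0],[-0.014,-0.055,0,0,0,0],[-0.022,-0.085,0,0,0,0],[-0.03,-0.115,0,0,0,0],[-0.038,-0.145,0,0,0,0],[-0.046,-0.175,0,0,0,0],[-0.054,-0.205,0,0,0,0],[-0.062,-0.235,0,0,0,0],[-0.07,-0.265,0,0,0,0],[-0.077,-0.29,0,0,0,0],[-0.081,-0.308,0,0,0,0],[-0.082,-0.312,0,0,0,0]]'
```

```text
time: 38.2
eef_pos: [0.5792, -0.1072, 0.3365]
orientation: [-180.0, 0.0, 60.6]
contact_force: [0.4, 0.0, -2.2]
gripper_width: 0.363
time: 39.2
eef_pos: [0.4954, -0.4222, 0.3346]
orientation: [-179.8, 0.1, 60.4]
contact_force: [-0.7, -0.7, -1.5]
gripper_width: 0.356
```

```bash
python3 -m handwheel '[[0,0,0,-0.0494,-0.087,0],[0,0,0,-0.099,-0.174,0],[0,0,0,-0.148,-0.261,0],[0,0,0,-0.198,-0.348,0],[0,0,0,-0.247,-0.435,0],[0,0,0,-0.296,-0.522,0],[0,0,0,-0.346,-0.609,0],[0,0,0,-0.395,-0.696,0],[0,0,0,-0.4224,-0.744,0],[0,0,0,-0.4224,-0.744,0],[0,0,0,-0.4224,-0.744,0]]'
python3 - <<'E'
from h import *
s=Cam("scene");t=Cam("top"); o=bot.observe(); print(o['eef_pos'],o['orientation'],o['contact_force'],o['qpos'])
cv2.imwrite("pics/l.png",cv2.hconcat([crop(s,170,60,300,220,3),crop(t,420,150,550,310,3)]))
E
```

```text
time: 40.12
eef_pos: [0.4948, -0.4204, 0.3333]
orientation: [131.3, -0.1, 60.4]
contact_force: [1.0, -0.8, -1.4]
gripper_width: 0.357
[ 0.49611509 -0.42236354  0.33561603] [1.31116870e+02 3.50052188e-02 6.04012613e+01] [-0.11462018 -0.11285873 -0.95070186] [ -58.49522185   -0.17999527  108.6411088    41.24204402   33.48316
 -146.14779742]
```

View pics/l.png

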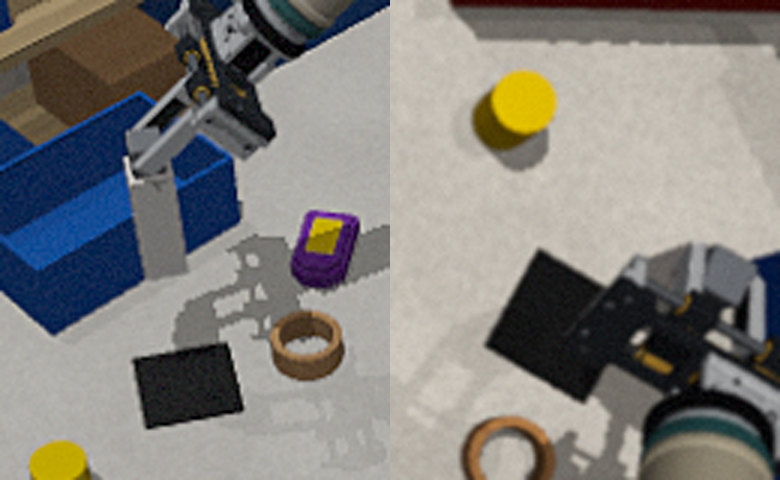

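```bash
python3 - <<'E'
from h import *
s=Cam("scene");t=Cam("top")
o=bot.observe();from scipy.spatial.transform import Rotation as R
T=R.from_euler('xyz',o['orientation'],degrees=True); g=o['eef_pos']+T.apply([0,0,.006]); print('grasp',g)
for dz in(-.02,-.142): p=s.px(g+[0,0,dz])[0]; print('vertical px',p,'crop',(p-[170,60])*3)
m=(s.hsv[...,1]<50)&(s.hsv[...,2]>90); 
# bottle mid-line by rows: body between blue/table
for v in range(122,152,4): print(v,''.join(f'{x:4d}' for x in s.hsv[v,205:240,1]))
E
```

```text
grasp [ 0.50033208 -0.42498556  0.33187378]
vertical px [218.85303481 113.32447325] crop [146.55910443 159.97341974]
vertical px [223.93659942 145.01699634] crop [161.80979827 255.05098903]
122  222 221 204 216 237 235 193   5  20   9   7   5   4  13  11   9   7   9  16   7   7  21  46 236 227 213 243 220 190 196 255 217 189 246 255
126  224 213 207 218 220 213 233 144  41   9   5   5  13  11  11   4  11   7   9   9   2  11   0  59 255 236 233 210 176 227 206 255 255 230 230
130  207 223 243 217 255 221 227 182  63  27  11   9   9   2  11  13   9   2  16   7   9  18   9  12 147 255 169 223 209 211 232 252 255 187 255
134  212 223 227 226 253 206 166 228 233  32  13   7   9   7   5   7   2  11  15  14   2   4   7  15  13 233 239 194 252 232 190 194 221 190 248
138  194 255 239 217 239 211 184 255 221  59  35  13   5  13  13  11  16  11   2   7  15   9  13   5   5  84 255 209 255 190 255 230 218 252 222
142  230 184 230 194 167 191 190 255 207 236  52  20  13   7  18  11  11  17   5   9  11   9  14   9  19   5 182 255 255 196 134  33  11  16  12
146  255 255 175 242 255 210 205 216 213 227 174  31  21  16  11   7  14  13  14   9  13  12   2  11   9   9  14  13   8   9  11   9  11  13   9
150  211 255 221 217 230 219 181 222 255 165 252 186   5  12  11   7  14   5   9   7  13   5   9   5   8  10   7   9  11   9  12  12  10   9  10
```

```bash
python3 -m handwheel '[[-0.001,0.002,-0.015,0,0,0],[-0.002,0.004,-0.035,0,0,0],[-0.002,0.006,-0.055,0,0,0],[-0.002,0.006,-0.075,0,0,0],[-0.002,0.006,-0.095,0,0,0],[-0.002,0.006,-0.115,0,0,0],[-0.002,0.006,-0.135,0,0,0],[-0.002,0.006,-0.15,0,0,0],[-0.002,0.006,-0.16,0,0,0],[-0.002,0.006,-0.167,0,0,0],[-0.002,0.006,-0.167,0,0,0]]'
python3 -m handwheel '[[0,0,-0.002,0,0,0],[0,0,-0.004,0,0,0],[0,0,-0.006,0,0,0],[0,0,-0.006,0,0,0]]'
python3 -c "
from h import *
o=bot.observe();print(o['eef_pos'],o['orientation'],o['qpos'],o['contact_force'])"
```

```text
time: 41.23
eef_pos: [0.5175, -0.4064, 0.2082]
orientation: [135.1, 0.9, 58.5]
contact_force: [-0.0, 0.5, -2.6]
gripper_width: 0.358
time: 41.57
eef_pos: [0.5185, -0.406, 0.2042]
orientation: [135.3, 0.9, 58.4]
contact_force: [-1.0, 0.3, -0.9]
gripper_width: 0.356
[ 0.51847144 -0.40604375  0.20419472] [135.25808842   0.92473016  58.38488572] [ -51.49131228    8.38709985  117.56254662   51.1618449    17.06219554
 -154.90882131] [-0.98388611  0.26952787 -0.93090054]
```

Last joint reached its limit while the tool was tilted. I'll go back up and turn the bottle about vertical (lean azimuth to the other side) before descending.

```bash
python3 -m handwheel '[[-0.002,-0.001,0.015,0,0,0],[-0.005,-0.003,0.03,0,0,0],[-0.008,-0.006,0.05,0,0,0],[-0.012,-0.009,0.07,0,0,0],[-0.016,-0.012,0.09,0,0,0],[-0.02,-0.014,0.11,0,0,0],[-0.022,-0.014,0.13,0,0,0],[-0.022,-0.014,0.14,0,0,0],[-0.022,-0.014,0.14,0,0,0]]'
python3 -c "
from h import *
from scipy.spatial.transform import Rotation as R
o=bot.observe();print(o['eef_pos'],o['orientation'],o['qpos'])
A=R.from_euler('xyz',o['orientation'],degrees=True);B=R.from_euler('xyz',[131.1,0,60.4],degrees=True)
print((B*A.inv()).as_rotvec()); C=R.from_euler('z',-38,degrees=True)*B; print((C*A.inv()).as_rotvec())"
```

```text
time: 42.32
eef_pos: [0.497, -0.4212, 0.3483]
orientation: [134.9, 1.1, 58.3]
contact_force: [-0.3, -0.1, -1.2]
gripper_width: 0.36
[ 0.49696738 -0.42119668  0.3482527 ] [134.91358467   1.06868316  58.34549718] [ -55.29405917   -0.3421152   104.32187816   27.29066262   36.37135127
 -130.42358819]
[-0.0178647  -0.06677536  0.0364643 ]
[-0.03926855 -0.05826667 -0.62649343]
```

```bash
python3 -m handwheel '[[0,0,0,-0.006,-0.009,-0.1],[0,0,0,-0.012,-0.018,-0.2],[0,0,0,-0.019,-0.028,-0.3],[0,0,0,-0.025,-0.037,-0.4],[0,0,0,-0.031,-0.046,-0.5],[0,0,0,-0.037,-0.055,-0.6],[0,0,0,-0.039,-0.058,-0.626],[0,0,0,-0.039,-0.058,-0.626],[0,0,0,-0.039,-0.058,-0.626]]'
python3 -c "
from h import *
from scipy.spatial.transform import Rotation as R
o=bot.observe();print(o['eef_pos'],o['orientation'],o['qpos'])
T=R.from_euler('xyz',o['orientation'],degrees=True);print('grasp',o['eef_pos']+T.apply([0,0,.006]))"
```

```text
time: 43.07
eef_pos: [0.4956, -0.4195, 0.3434]
orientation: [132.4, 0.4, 25.2]
contact_force: [-0.8, 0.5, -3.1]
gripper_width: 0.359
[ 0.4956065  -0.41948487  0.34342463] [132.37857823   0.38376292  25.19064748] [-34.05346694   2.48080598 103.83167601 -39.12301853  37.21667806
 -35.45703157]
grasp [ 0.49746849 -0.42350713  0.33938057]
```

```bash
python3 -m handwheel '[[0,0.002,-0.005,-0.018,-0.016,-0.049],[0,0.004,-0.02,-0.018,-0.016,-0.049],[0,0.0045,-0.04,-0.018,-0.016,-0.049],[0,0.0045,-0.06,-0.018,-0.016,-0.049],[0,0.0045,-0.08,-0.018,-0.016,-0.049],[0,0.0045,-0.1,-0.018,-0.016,-0.049],[0,0.0045,-0.12,-0.018,-0.016,-0.049],[0,0.0045,-0.138,-0.018,-0.016,-0.049],[0,0.0045,-0.153,-0.018,-0.016,-0.049],[0,0.0045,-0.163,-0.018,-0.016,-0.049],[0,0.0045,-0.17,-0.018,-0.016,-0.049],[0,0.0045,-0.17,-0.018,-0.016,-0.049]]'
python3 -c "
from h import *
from scipy.spatial.transform import Rotation as R
o=bot.observe();print(o['eef_pos'],o['orientation'],o['qpos'])
T=R.from_euler('xyz',o['orientation'],degrees=True);print('grasp',o['eef_pos']+T.apply([0,0,.006]))"
```

```text
time: 44.07
eef_pos: [0.5005, -0.417, 0.1932]
orientation: [133.4, 0.1, 22.2]
contact_force: [-0.4, -0.3, -0.9]
gripper_width: 0.357
[ 0.50045017 -0.41703927  0.19321819] [1.33385429e+02 1.10770339e-01 2.22393991e+01] [-32.30845964  12.46301817 115.66220231 -67.46678397  27.22866869
   0.98454623]
grasp [ 0.50209314 -0.42107841  0.18909678]
```

```bash
python3 -m handwheel '[[0,0,0.015,0,0,0],[0,0,0.035,0,0,0],[0,0,0.055,0,0,0],[0,0,0.075,0,0,0],[0,0,0.09,0,0,0.08],[0,0,0.09,0,0,0.17],[0,0,0.09,0,0,0.26],[0,0,0.09,0,0,0.314],[0,0,0.09,0,0,0.314],[0,0,0.09,0,0,0.314]]'
cat > o.py <<'E'
from h import *
from scipy.spatial.transform import Rotation as R
o=bot.observe();print(o['eef_pos'],o['orientation'],o['qpos'].round(1),o['contact_force'].round(1))
A=R.from_euler('xyz',o['orientation'],degrees=True);B=R.from_euler('xyz',[131.1,0,40.2],degrees=True)
print('rot',(B*A.inv()).as_rotvec().round(4),'shift',np.round([.507,-.427,.153]-(o['eef_pos']+B.apply([0,0,.006])),4))
E
python3 o.py
```

```text
time: 44.9
eef_pos: [0.4991, -0.4179, 0.2847]
orientation: [133.3, 0.1, 40.1]
contact_force: [-0.1, -0.8, -2.0]
gripper_width: 0.359
[ 0.49913541 -0.41789393  0.28467875] [1.33288930e+02 1.10330865e-01 4.01462267e+01] [-43.4   2.6 112.1 -14.6  19.4 -71.8] [-0.1 -0.8 -2. ]
rot [-0.0279 -0.0261  0.001 ] shift [ 0.0049 -0.0057 -0.1277]
```

```bash
sed -i 's/\[131.1,0,40.2\]/[134.5,0,37]/; s/\[.507,-.427,.153\]/[.513,-.432,.175]/' o.py; python3 o.py
```

```text
[ 0.49913541 -0.41789393  0.28467875] [1.33288930e+02 1.10330865e-01 4.01462267e+01] [-43.4   2.6 112.1 -14.6  19.4 -71.8] [-0.1 -0.8 -2. ]
rot [ 0.0177  0.0117 -0.0549] shift [ 0.0113 -0.0107 -0.1055]
```

```bash
python3 -m handwheel '[[0.003,-0.003,-0.01,0.0177,0.0117,-0.0549],[0.006,-0.006,-0.02,0.0177,0.0117,-0.0549],[0.009,-0.009,-0.035,0.0177,0.0117,-0.0549],[0.0113,-0.0107,-0.05,0.0177,0.0117,-0.0549],[0.0113,-0.0107,-0.065,0.0177,0.0117,-0.0549],[0.0113,-0.0107,-0.08,0.0177,0.0117,-0.0549],[0.0113,-0.0107,-0.093,0.0177,0.0117,-0.0549],[0.0113,-0.0107,-0.1,0.0177,0.0117,-0.0549],[0.0113,-0.0107,-0.105,0.0177,0.0117,-0.0549],[0.0113,-0.0107,-0.105,0.0177,0.0117,-0.0549],[0.0113,-0.0107,-0.105,0.0177,0.0117,-0.0549]]'; sed -i 's/.175\]/.153]/' o.py; python3 o.py
```

```text
time: 45.82
eef_pos: [0.511, -0.4286, 0.1801]
orientation: [134.5, 0.0, 37.0]
contact_force: [0.1, -0.2, -1.8]
gripper_width: 0.357
[ 0.51097746 -0.42863606  0.18009223] [1.34460190e+02 1.97124622e-02 3.70197951e+01] [-41.5  11.7 118.4 -59.    9.6 -23.2] [ 0.1 -0.2 -1.8]
rot [ 0.0008  0.0001 -0.0003] shift [-0.0006  0.0001 -0.0229]
```

```bash
python3 -m handwheel '[[0,0,0,0.0244,0.0184,0],[0,0,-0.003,0.0488,0.0367,0],[0,0,-0.007,0.0488,0.0367,0],[0,0,-0.011,0.0488,0.0367,0],[0,0,-0.015,0.0488,0.0367,0],[0,0,-0.018,0.0488,0.0367,0],[0,0,-0.018,0.0488,0.0367,0]]'; python3 o.py; python3 - <<'E'
from h import *
s=Cam("scene");t=Cam("top")
cv2.imwrite("pics/m.png",cv2.hconcat([crop(s,170,60,300,220,3),crop(t,420,150,550,310,3)]))
E
```

```text
time: 46.4
eef_pos: [0.5111, -0.4287, 0.1626]
orientation: [137.9, 0.0, 37.0]
contact_force: [-0.4, -0.8, -2.0]
gripper_width: 0.362
[ 0.51110689 -0.42872633  0.16255217] [1.37932528e+02 2.37388513e-02 3.70002238e+01] [-41.9  13.1 116.8 -41.2  11.3 -41.1] [-0.4 -0.8 -2. ]
rot [-0.0476 -0.0364  0.    ] shift [-0.0007  0.0001 -0.0053]
```

View pics/m.png

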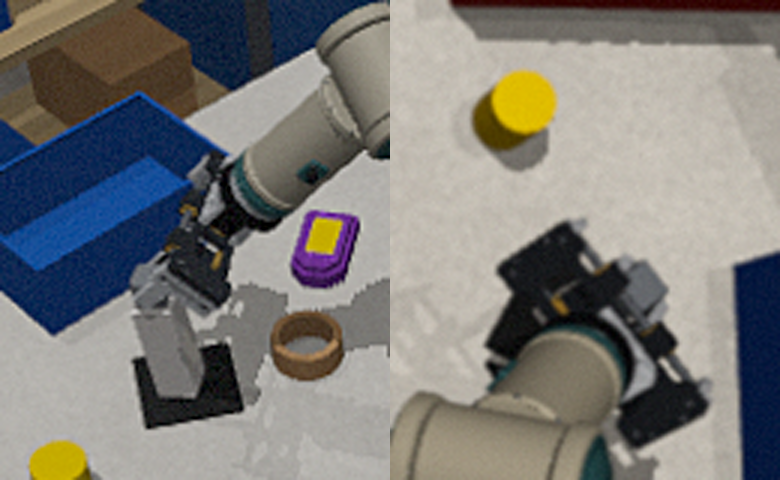

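```bash
python3 -m handwheel '[[0,0,-0.001,-0.02,-0.015,0],[-0.002,0.002,-0.002,-0.04,-0.03,0],[-0.003,0.003,-0.003,-0.045,-0.034,0],[-0.003,0.003,-0.004,-0.045,-0.034,0],[-0.003,0.003,-0.004,-0.045,-0.034,0]]'; python3 o.py
python3 -m handwheel '[[0,0,-0.001,0,0,0],[0,0,-0.002,0,0,0],[0,0,-0.002,0,0,0]]'; python3 o.py
```

```text
time: 46.92
eef_pos: [0.5091, -0.4271, 0.164]
orientation: [135.1, 0.0, 37.2]
contact_force: [-0.1, 0.8, -1.8]
gripper_width: 0.357
[ 0.50905497 -0.42707356  0.16398742] [1.35051797e+02 3.56761728e-02 3.71904388e+01] [-41.7  12.9 119.4 -67.5   8.5 -14.8] [-0.1  0.8 -1.8]
rot [-0.0073 -0.0063 -0.0033] shift [ 0.0014 -0.0015 -0.0068]
time: 47.17
eef_pos: [0.5095, -0.4277, 0.1632]
orientation: [135.1, 0.1, 37.2]
contact_force: [0.2, 1.0, -2.1]
gripper_width: 0.36
[ 0.5094501  -0.4276612   0.16317524] [1.35099787e+02 6.49849601e-02 3.72409762e+01] [-41.7  13.  119.4 -67.5   8.5 -14.9] [ 0.2  1.  -2.1]
rot [-0.0077 -0.0072 -0.0042] shift [ 0.001  -0.0009 -0.006 ]
```

```bash
python3 -m handwheel '[[0,0,0,0.02,0.015,0],[0,0,-0.001,0.038,0.029,0],[0,0,-0.003,0.038,0.029,0],[0,0,-0.005,0.038,0.029,0],[0,0,-0.005,0.038,0.029,0]]'; python3 o.py
python3 -m handwheel '[[0,0,-0.001,0,0,0],[0,0,-0.002,0,0,0],[0,0,-0.002,0,0,0]]'; python3 o.py
```

```text
time: 47.58
eef_pos: [0.5101, -0.4282, 0.1589]
orientation: [137.7, 0.1, 37.3]
contact_force: [0.5, 0.3, 1.1]
gripper_width: 0.357
[ 0.5100812  -0.42823842  0.15891617] [1.37727865e+02 7.12574750e-02 3.72751705e+01] [-42.   13.3 117.5 -44.1  10.4 -38.5] [0.5 0.3 1.1]
rot [-0.0442 -0.035  -0.0048] shift [ 0.0003 -0.0003 -0.0017]
time: 47.83
eef_pos: [0.5108, -0.4286, 0.1588]
orientation: [137.5, 0.1, 37.3]
contact_force: [-2.1, 3.3, 8.1]
gripper_width: 0.356
[ 0.51084348 -0.42863255  0.1588413 ] [1.37519869e+02 6.15202816e-02 3.73346013e+01] [-42.   13.3 117.6 -45.5  10.1 -37.1] [-2.1  3.3  8.1]
rot [-0.0414 -0.0327 -0.0058] shift [-0.0004  0.0001 -0.0016]
```

```bash
python3 -m handwheel '[[0,0,0,0,0,0],[0,0,0,0,0,0],[-0.002,0.003,0,0,0,0],[-0.004,0.006,0,0,0,0],[-0.006,0.008,-0.001,0,0,0],[-0.008,0.011,-0.001,0,0,0],[-0.009,0.013,-0.001,0,0,0],[-0.009,0.013,-0.001,0,0,0]]' 1 4; python3 o.py
python3 - <<'E'
from h import *
s=Cam("scene")
cv2.imwrite("pics/n.png",crop(s,190,120,290,220,5))
E
```

```text
time: 48.5
eef_pos: [0.5011, -0.415, 0.1574]
orientation: [137.6, 0.1, 37.3]
contact_force: [-0.4, -0.1, -0.1]
gripper_width: 0.363
[ 0.50112938 -0.41499775  0.15739999] [1.37581506e+02 9.90820953e-02 3.73339723e+01] [-41.5  12.3 119.3 -49.6  10.  -32.6] [-0.4 -0.1 -0.1]
rot [-0.0418 -0.0339 -0.0058] shift [ 0.0093 -0.0136 -0.0002]
```

View pics/n.png

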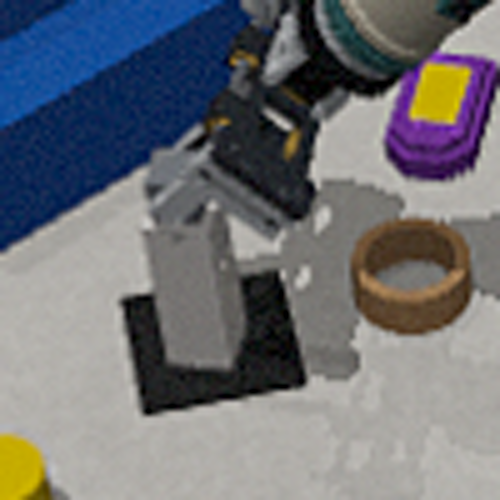

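```bash
python3 -m handwheel '[[0,0,0,0,0,0],[0,0,0,0,0,0],[0,0,0,0,0,0],[0,0,0,0,0,0],[0,0,0,0,0,0]]' 0.3
python3 -m handwheel '[[-0.004,0.005,0.007,0,0,0],[-0.01,0.013,0.018,0,0,0],[-0.016,0.021,0.03,0,0,0],[-0.024,0.032,0.044,0,0,0],[-0.032,0.043,0.059,0,0,0],[-0.04,0.054,0.074,0,0,0],[-0.049,0.065,0.089,0,0,0],[-0.057,0.075,0.103,0,0,0],[-0.065,0.086,0.118,0,0,0],[-0.073,0.097,0.133,0,0,0],[-0.081,0.108,0.148,0,0,0],[-0.081,0.108,0.148,0,0,0]]'; python3 o.py
python3 - <<'E'
from h import *
s=Cam("scene");t=Cam("top")
cv2.imwrite("pics/p.png",cv2.hconcat([crop(s,190,120,290,220,4),crop(t,430,210,530,310,4)]))
E
```

```text
time: 48.97
eef_pos: [0.5014, -0.4153, 0.1575]
orientation: [137.6, 0.1, 37.3]
contact_force: [-0.5, 0.0, -0.1]
gripper_width: 0.68
time: 49.97
eef_pos: [0.4206, -0.3067, 0.3093]
orientation: [137.2, -0.0, 37.4]
contact_force: [0.5, -1.1, 0.0]
gripper_width: 0.697
[ 0.42061502 -0.30666373  0.30931185] [ 1.37219011e+02 -2.28331684e-02  3.73850665e+01] [-35.9  -9.3 116.3 -20.9  33.2 -59.9] [ 0.5 -1.1  0. ]
rot [-0.038  -0.0284 -0.0067] shift [ 0.0898 -0.1219 -0.1521]
```

View pics/p.png

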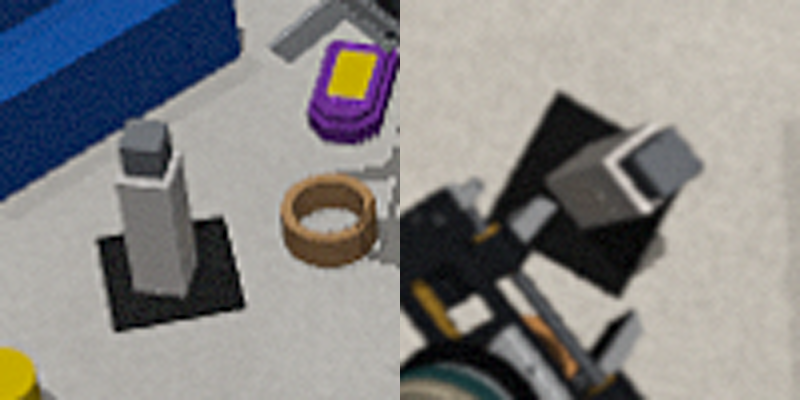

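```bash
python3 - <<'E'
from h import *
s=Cam("scene");t=Cam("top")
P=tri(t,np.array([496,251.0]),s,np.array([226.5,153.2])); print('captop',P)
d=P[0][:2]-(.498,-.419); a=np.radians(-30); print('mat frame',d@[np.cos(a),np.sin(a)],d@[-np.sin(a),np.cos(a)])
Q=np.r_[P[0][:2],.005]; print('foot px expected (scene crop)',(s.px(Q)-[190,120])*4,' top',(t.px(Q)-[430,210])*4)
for c in(t,s):
    m=cv2.inRange(c.hsv,(20,120,120),(35,255,255))
    print(c.n,[np.round(ce,1).tolist() for ce,a,l in blobs(m>0,80,400)],[np.round(b[0],1).tolist() for b in blobs(c.hsv[...,2]<40,30,200) if 280<b[0][0]<350 and 180<b[0][1]<280])
    v=c.plane([c.px([.503,0,.08])[0]],.08)
o=cv2.imread('pics/scene0.png'); d=cv2.absdiff(o,s.img).max(2)>45; print('changed',[(np.round(b[0]).tolist(),b[1]) for b in blobs(d,40,99999)])
E
```

```text
captop (array([ 0.50035635, -0.41728166,  0.16101677]), [[0.1, -0.1], [0.1, 0.0]])
mat frame 0.001181489257963179 0.002666299011145845
foot px expected (scene crop) [[168.75615312 272.57646227]]  top [[181.95490127 187.8356604 ]]
top [[332.8, 133.9], [464.2, 183.7], [328.5, 250.8], [502.4, 350.5]] [[330.8, 221.8]]
scene [[277.5, 138.2], [323.5, 157.0], [188.8, 214.2], [321.5, 246.9], [225.5, 329.4]] [[301.4, 246.4]]
changed [([276.0, 10.0], np.int32(402)), ([424.0, 10.0], np.int32(503)), ([466.0, 12.0], np.int32(1262)), ([535.0, 10.0], np.int32(541)), ([568.0, 7.0], np.int32(134)), ([388.0, 15.0], np.int32(94)), ([355.0, 19.0], np.int32(90)), ([362.0, 37.0], np.int32(658)), ([280.0, 35.0], np.int32(459)), ([266.0, 55.0], np.int32(187)), ([403.0, 47.0], np.int32(198)), ([344.0, 140.0], np.int32(10118)), ([528.0, 62.0], np.int32(235)), ([365.0, 64.0], np.int32(390)), ([454.0, 190.0], np.int32(2551)), ([226.0, 157.0], np.int32(164)), ([229.0, 179.0], np.int32(442)), ([419.0, 173.0], np.int32(327)), ([439.0, 175.0], np.int32(169)), ([244.0, 232.0], np.int32(696)), ([307.0, 261.0], np.int32(1657)), ([401.0, 285.0], np.int32(785)), ([350.0, 322.0], np.int32(1033))]
```

```bash
python3 -m handwheel '[[0,0,0,0,0,0],[0,0,0,0,0,0],[0,0,0,0,0,0]]'; python3 -c "
from station import bot
print(bot.job_done())"
```

```text
time: 50.42
eef_pos: [0.4203, -0.3077, 0.303]
orientation: [137.8, 0.2, 37.3]
contact_force: [-0.3, 0.3, -0.2]
gripper_width: 0.701
the job is handed in; nothing more can be done
None
```

The kit is packed and handed in at 50 s of the 210 s allowed; no verdict was reported. I slid the gate to its open stop, stacked the three grey trays that were there, and slid the gate home to its stop. I then pulled the bait bottle from the bin and stood it on the mat.

**Last checks:**
- **Stack:** after the third tray went on, the trays looked flat with their cut corners matching. At the end the stack's inlay had not moved in the top view. In the scene view its centre shifted 1.4 pixels, which I put down to the gate arm now covering its edge.
- **Gate:** the cameras put it about 2 mm from closed, while the 80 mm of travel and the force at the stop say fully closed. The camera reading was also about 1.3 mm high at the open stop, so I believe the stop.
- **Bottle:** it looks upright in both views, and its cap is within about 3 mm of the mat centre. I measured the cap top at z = 0.161 m, against 0.164 m expected. I did not measure its tilt after releasing it.
- **Bystanders:** comparing pictures from before and after in the scene camera showed no change at any of them that was in clear view.

**What went wrong:** the first two attempts to lower the bottle ran into joint range limits, first the last joint and then the fourth. I turned it about the vertical and set it down leaning about 6°, then loosened the grip and nudged it upright.

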